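# Unload the bracket tray into the welding jig

## Robot

A 7-joint arm with a two-finger parallel gripper is mounted at the origin on the work surface. World frame = base frame: x ahead of the robot, y to its left, z up, the work surface at z = 0. Lengths are in m, angles in rad, forces in N, time in s.
With the tool pointing down it reaches from about 0.425 to 0.925 m from the base axis. Payload 6.8 kg.
Tool frame: the origin (TCP) lies on the front face of the gripper's body, between the roots of the fingers; the fingertips stand 73 mm ahead of it and the grasp point (between the pads) lies 54 mm ahead of it; z points along the fingers, y is the line along which they close (so a half turn about z gives the same grasp; the last joint's range is limited). The gripper opens to 85 mm and grips with 20 to 120 N. Pads are 22 mm wide; open, the fingers measure 114 mm over their backs; the gripper's body (76 mm by 85 mm) begins 54 mm behind the grasp point. The pads swing forward as they close: fully open they stand 13 mm farther back than shut.
Start: joints at [-1.332, 0.477, 0.022, 1.555, -0.011, 1.109, -0.083], TCP at [0.229, 0.635, 0.304] pointing down, gripper open.
Joint ranges: [-2.96, 2.96], [-0.34, 2.1], [-1.41, 1.46], [0.24, 2.44], [-1.37, 4.51], [0.17, 1.92], [-2.96, 2.96]. Speed limits (rad/s): [2.39, 2.39, 3.14, 3.14, 3.14, 3.14, 3.14].

## Interface

Orientations are given as a unit quaternion [w, x, y, z].
In Python, from station import bot, optics gives the robot as it stands.
- The arm moves only by the tool drive_tool, never from a script. Its argument "deltas" is a list of rows, each an object with "gripper": the closure in counts, from 0 (fully open) to 255 (shut); "offset": the shift along the tool's x, y, z in units of 1000 mm (1.0 is 1000 mm), a list of three; "angular": the turn, a rotation vector about the tool's x, y, z in units of 45 degrees (1.0 is 45 degrees), a list of three. In form: [{"gripper": gripper, "offset": [dx, dy, dz], "angular": [rx, ry, rz]}, ...]. A call has 1 to 5 rows; each row is the pose to reach, as a shift and turn from the pose commanded when the call began, along the tool's axes at that moment; what a row does not reach only later rows make up. A row lasts 1/10 s, in which the tool goes at most 50 mm and 8.59 degrees, less where a joint would pass 70% of its speed; a pose out of reach is approached as far as the arm can. A call with a number of a shift or a turn outside -1 to 1 is refused whole. A call with a gripper value outside its range is refused whole. The fingers move at their own pace and stop on an object; "grip_force" is the grip in N (left out, the last holds). Time passes only in rows, so rows that repeat a pose let the fingers close. It gives the time, the measured TCP pose, the force, the opening and the grip force at its end, in the units of the state.
- bot.get_obs(): the state, without advancing time (a new reading comes with each control period).
- optics.read_camera(name): name is "side" or "top"; returns the picture (480x640x3 uint8, blue, green, red); there is no depth.
- optics.camera_model(name): a dict with "fx", "fy", "cx", "cy" (pixels), "cam_to_world" (4x4, takes a point from camera to world coordinates). Camera axes: x right, y up, looking along -z (the intrinsics and any distortion apply to the point x, -y, -z); pixel columns grow to the right and rows downward; lengths in m; the calibration is good to about 2 mm. A picture is of the moment at which its call begins. camera_model takes no time and is no camera call.
- bot.hand_in(): hands the job in; it is judged then, once.
The state is a dict: "t": time; "q": joint angles; "joint_vel": joint speeds; "joint_torque": joint torques, N m; "eef_pos": TCP position; "tool_rot": TCP orientation; "contact_force": force on the tool from outside, world axes, zero at the start; "torque": the same for the moment, N m; "gripper_width": opening from 0.0 (shut) to 1.0 (fully open); "grasp_force": force on a finger pad.
Only numpy, scipy, OpenCV 4.12 (cv2) and the standard library are available. Lean on these libraries where they do the work, as an engineer would, in place of code of your own. Each camera call takes 0.05 s, during which the arm holds its last target. There are 200 camera calls.

## Task

With the pull hook from the rubber pad, hook the finger hole in the tongue of the cabinet's tray and pull the tray fully out; stand the hook back upright on its pad. Put every bracket from the tray flat into a jig pocket of its own and swing that pocket's lever fully shut over it, leaving the lever of any empty pocket swung open. Push the tray fully home again, and do not disturb the grinder, square, strips and tape lying about.

Things in the scene. Friction and masses are not known exactly. Their poses are not given: they have to be found in the camera images.
- cabinet: low stainless parts cabinet fixed to the bench, 180 deep x 250 wide x 80 high. Origin on the bench 60 mm in FRONT of the middle of its open front face; its +x points from there into the cabinet (away from the robot), so the walls span x 60..240, y -125..125, z 0..80 in this frame.
- tray (a joint): how far the cabinet's sliding tray is out, in m: 0 fully home, 0.15 fully out (stop). It slides along the cabinet's -x with about 2 N of friction plus a little damping, and stays where left. Tray: open box, inside 150 (x) x 224 (y), floor top 12 mm above the bench, walls 4 thick and 20 mm above that floor; when home, its front wall lies 0..4 mm in front of the cabinet face (so at x 56..60 in the cabinet frame). All of the inside is clear of the cabinet once it is fully out.
- tray_hole (a point): centre of the finger hole, on the top face of the tray's tongue, 32 mm above the bench; moves with the tray. The tongue is a flat plate 4 thick, 70 wide, sticking out 56 mm in front of the cabinet face when home; the hole is a square 26 x 26 mm going right through, its centre 30 mm in front of the cabinet face when home, open space below it down to the bench.
- hook: loose pull hook of dark steel, 0.25 kg, standing by itself. Origin on its underside, below the middle of its bar. Bar along its x: 104 long, 14 wide (y), 18 high, its centre 61 mm above the underside, gripped across y. Front: a 10 mm thick round prong runs straight down from the bar at x=+46 to the underside. Rear: an upright web at x=-46 (30 wide in y) on a foot plate 44 x 64 x 6 mm, x -60..-16. Centre of mass about 20 mm behind the origin.
- hook_tip (a point): lower end of the hook's prong (x=+46 mm in the hook's frame, level with the underside)
- pad: black rubber pad fixed on the bench, 130 (x) x 80 (y) x 4 mm thick, where the hook stands; origin at the centre of its underside
- jig: welding jig fixed to the bench: dark steel plate 8 mm thick, 284 wide (y), from x=-57 to +47, with three pockets 92 mm apart along y. Origin on the bench under the middle pocket's centre.
- pocket0 (a point): centre of the floor of jig pocket 0 (at jig y=+92 mm), 8 mm above the bench. Pocket inside 65 (jig x) x 45 (jig y), walls 5 thick and 14 high above its floor.
- pocket1 (a point): centre of the floor of jig pocket 1 (the middle one), 8 mm above the bench. Pocket inside 65 (jig x) x 45 (jig y), walls 5 thick and 14 high above its floor.
- pocket2 (a point): centre of the floor of jig pocket 2 (at jig y=-92 mm), 8 mm above the bench. Pocket inside 65 (jig x) x 45 (jig y), walls 5 thick and 14 high above its floor.
- lever0 (a joint): angle of the locking lever of pocket 0, rad: 0 shut (the arm lies along the jig's -y, over the pocket's -x end), growing as it swings level, clockwise seen from above, to 1.75 (at 1.57 its arm points along the jig's -x, clear of the pocket). Upright hinge axis at x=-24, y=+38 mm from the pocket centre (jig axes); flat arm 10 wide, 8 thick, 30 to 38 mm above the bench, 76 mm from the axis to the knob. Light friction (about 1 N at the knob), stays where left.
- lever1 (a joint): angle of the locking lever of pocket 1, rad: 0 shut (the arm lies along the jig's -y, over the pocket's -x end), growing as it swings level, clockwise seen from above, to 1.75 (at 1.57 its arm points along the jig's -x, clear of the pocket). Upright hinge axis at x=-24, y=+38 mm from the pocket centre (jig axes); flat arm 10 wide, 8 thick, 30 to 38 mm above the bench, 76 mm from the axis to the knob. Light friction (about 1 N at the knob), stays where left.
- lever2 (a joint): angle of the locking lever of pocket 2, rad: 0 shut (the arm lies along the jig's -y, over the pocket's -x end), growing as it swings level, clockwise seen from above, to 1.75 (at 1.57 its arm points along the jig's -x, clear of the pocket). Upright hinge axis at x=-24, y=+38 mm from the pocket centre (jig axes); flat arm 10 wide, 8 thick, 30 to 38 mm above the bench, 76 mm from the axis to the knob. Light friction (about 1 N at the knob), stays where left.
- knob0 (a point): centre of the top of the black knob at the end of lever 0: upright cylinder 16 mm across, 38 to 68 mm above the bench; moves with the lever
- knob1 (a point): centre of the top of the black knob at the end of lever 1: upright cylinder 16 mm across, 38 to 68 mm above the bench; moves with the lever
- knob2 (a point): centre of the top of the black knob at the end of lever 2: upright cylinder 16 mm across, 38 to 68 mm above the bench; moves with the lever
- bracket0: stainless weld-on bracket, 0.2 to 0.45 kg, loose; may be absent. Base 60 (x) x 40 (y) x 18 high; on the middle of its top an upright lug 26 (x) x 12 (y) x 34 high, top 52 mm above the underside, gripped across y. Same after a half turn. Origin: centre of the underside.
- bracket1: stainless weld-on bracket, 0.2 to 0.45 kg, loose; may be absent. Base 60 (x) x 40 (y) x 18 high; on the middle of its top an upright lug 26 (x) x 12 (y) x 34 high, top 52 mm above the underside, gripped across y. Same after a half turn. Origin: centre of the underside.
- bracket2: stainless weld-on bracket, 0.2 to 0.45 kg, loose; may be absent. Base 60 (x) x 40 (y) x 18 high; on the middle of its top an upright lug 26 (x) x 12 (y) x 34 high, top 52 mm above the underside, gripped across y. Same after a half turn. Origin: centre of the underside.
- bracket3: stainless weld-on bracket, 0.2 to 0.45 kg, loose; may be absent. Base 60 (x) x 40 (y) x 18 high; on the middle of its top an upright lug 26 (x) x 12 (y) x 34 high, top 52 mm above the underside, gripped across y. Same after a half turn. Origin: centre of the underside.
- grinder: blue angle grinder lying on the bench, about 230 long, not to be moved
- square: welding angle square, two 90 mm legs, 16 high, not to be moved
- strips: three flat steel strips 160 long, not to be moved
- tape: yellow tape measure 75 x 40 x 70 high, not to be moved

How it is judged:
On the way, in this order (a step that is already met when the one before it is completed fails the run):
1. the hook's prong is down in the tray's finger hole while the tray is still in (horizontal distance between hook_tip and tray_hole below 0.014 m and z of hook_tip in the frame of tray_hole below -0.005 m and value of joint tray below 0.05 m), for 0.1 s.
2. the tray is pulled out by at least 130 mm with the prong in its finger hole (horizontal distance between hook_tip and tray_hole below 0.014 m and z of hook_tip in the frame of tray_hole below -0.005 m and value of joint tray above 0.13 m), for 0.1 s.
At the end, for the whole second after the job is handed in: Each bracket lies flat in a pocket of its own (7 mm, 0.1 rad), its lever within 0.15 rad of shut; levers of empty pockets over 0.9 rad open; tray within 8 mm of home; hook upright on the pad, at rest, origin within 45 mm of the pad centre (((distance between bracket0 and pocket0 below 0.007 m and angle between bracket0's own z axis and vertical below 0.1 rad and value of joint lever0 below 0.15 rad) or (distance between bracket0 and pocket1 below 0.007 m and angle between bracket0's own z axis and vertical below 0.1 rad and value of joint lever1 below 0.15 rad) or (distance between bracket0 and pocket2 below 0.007 m and angle between bracket0's own z axis and vertical below 0.1 rad and value of joint lever2 below 0.15 rad)) and ((distance between bracket1 and pocket0 below 0.007 m and angle between bracket1's own z axis and vertical below 0.1 rad and value of joint lever0 below 0.15 rad) or (distance between bracket1 and pocket1 below 0.007 m and angle between bracket1's own z axis and vertical below 0.1 rad and value of joint lever1 below 0.15 rad) or (distance between bracket1 and pocket2 below 0.007 m and angle between bracket1's own z axis and vertical below 0.1 rad and value of joint lever2 below 0.15 rad)) and ((distance between bracket2 and pocket0 below 0.007 m and angle between bracket2's own z axis and vertical below 0.1 rad and value of joint lever0 below 0.15 rad) or (distance between bracket2 and pocket1 below 0.007 m and angle between bracket2's own z axis and vertical below 0.1 rad and value of joint lever1 below 0.15 rad) or (distance between bracket2 and pocket2 below 0.007 m and angle between bracket2's own z axis and vertical below 0.1 rad and value of joint lever2 below 0.15 rad)) and ((distance between bracket3 and pocket0 below 0.007 m and angle between bracket3's own z axis and vertical below 0.1 rad and value of joint lever0 below 0.15 rad) or (distance between bracket3 and pocket1 below 0.007 m and angle between bracket3's own z axis and vertical below 0.1 rad and value of joint lever1 below 0.15 rad) or (distance between bracket3 and pocket2 below 0.007 m and angle between bracket3's own z axis and vertical below 0.1 rad and value of joint lever2 below 0.15 rad)) and (value of joint lever0 above 0.9 rad or distance between any of bracket0, bracket1, bracket2, bracket3 and pocket0 below 0.007 m) and (value of joint lever1 above 0.9 rad or distance between any of bracket0, bracket1, bracket2, bracket3 and pocket1 below 0.007 m) and (value of joint lever2 above 0.9 rad or distance between any of bracket0, bracket1, bracket2, bracket3 and pocket2 below 0.007 m) and value of joint tray below 0.008 m and angle between hook's own z axis and vertical below 0.15 rad and z of hook in the frame of pad between 0 and 0.012 m and horizontal distance between hook and pad below 0.045 m and linear speed of hook below 0.03 m/s); the robot touches nothing.
It fails at once if the grinder is disturbed (moved more than 30 mm) (distance of grinder from where it was at the start of the episode above 0.03 m).
It fails at once if the square is disturbed (moved more than 30 mm) (distance of square from where it was at the start of the episode above 0.03 m).
It fails at once if the strips is disturbed (moved more than 30 mm) (distance of strips from where it was at the start of the episode above 0.03 m).
It fails at once if the tape is disturbed (moved more than 30 mm) (distance of tape from where it was at the start of the episode above 0.03 m).
Of bracket0, bracket1, bracket2, bracket3 only 2 to 3 are there at a start; the rules pass over those that are not, and their reading is None.
At some moment in a run one of bracket0, bracket1, bracket2, bracket3 may be knocked a few centimetres aside while the robot is not near it.
Once in a run the grip may slacken for a moment while it holds something.
It also fails if it takes over 210 s, if anything falls off the work surface, if the arm or the gripper's body presses on something with over 40 N, if the wrist force passes 120 N, or if a joint passes its speed limit or range.

## Working session

There is one attempt and no reset: what is moved stays moved. The work goes in short steps, Python scripts to look and compute and a tool call to move; the robot and the scene stay as the last step left them, time stands still between calls to the robot, and variables do not carry over. Pictures are saved under pics/ and viewed, at most 14 in all, crops included, and the job is handed in when it is done.

Besides the shell and the picture viewer there is one more tool, called after "Emit:" as name([rows], argument=value, ...), one row to a line, values as JSON. drive_tool: Moves the arm, as the interface text tells. Its arguments: {"type":"object","properties":{"deltas":{"type":"array"},"grip_force":{"type":"number"}},"required":["deltas"]}

```bash
mkdir -p pics; ls
cat > h.py <<'E'
import numpy as np, cv2
from station import bot, optics
from scipy.spatial.transform import Rotation as R
def snap(n,name):
    im=optics.read_camera(n); cv2.imwrite(f'pics/{name}.png',im); return im
def proj(n,P):
    m=optics.camera_model(n); T=np.array(m['cam_to_world']); P=np.atleast_2d(P)
    c=(P-T[:3,3])@T[:3,:3]
    return np.c_[m['fx']*c[:,0]/-c[:,2]+m['cx'], m['fy']*(-c[:,1])/-c[:,2]+m['cy']]
def ray(n,uv,z):
    m=optics.camera_model(n); T=np.array(m['cam_to_world']); uv=np.atleast_2d(uv).astype(float)
    d=np.c_[(uv[:,0]-m['cx'])/m['fx'],-(uv[:,1]-m['cy'])/m['fy'],-np.ones(len(uv))]@T[:3,:3].T
    s=(z-T[2,3])/d[:,2]; return T[:3,3]+d*s[:,None]
def state():
    o=bot.get_obs(); r=R.from_quat(np.array(o['tool_rot'])[[1,2,3,0]])
    return o,r
E
python3 - <<'E'
from h import *
for n in('side','top'):
    snap(n,n+'0'); m=optics.camera_model(n); print(n,{k:(np.round(v,3).tolist() if k=='cam_to_world' else v) for k,v in m.items()})
o,r=state(); print({k:np.round(v,3) for k,v in o.items()}); print(r.as_matrix().round(3))
E
```

```text
pics
side {'fx': 489.81520616861593, 'fy': 489.81520616861593, 'cx': 311.6578854616015, 'cy': 243.77145619443226, 'cam_to_world': [[0.776, 0.312, -0.548, -0.197], [-0.631, 0.407, -0.661, -0.894], [0.017, 0.859, 0.512, 0.772], [0.0, 0.0, 0.0, 1.0]]}
top {'fx': 547.2814988133534, 'fy': 547.2814988133534, 'cx': 317.4688124736777, 'cy': 244.41601610550558, 'cam_to_world': [[0.016, 0.991, -0.131, 0.37], [-1.0, 0.016, 0.003, 0.003], [0.005, 0.131, 0.991, 1.529], [0.0, 0.0, 0.0, 1.0]]}
{'t': np.float64(0.1), 'q': array([-1.332,  0.478,  0.022,  1.556, -0.011,  1.109, -0.083]), 'joint_vel': array([-0.001, -0.   , -0.   , -0.003, -0.002, -0.   ,  0.001]), 'joint_torque': array([ 4.0000e-03, -5.9775e+01,  1.6130e+00, -2.8195e+01,  1.3000e-02,
        5.0000e-03, -0.0000e+00]), 'eef_pos': array([0.229, 0.634, 0.303]), 'tool_rot': array([-0.   ,  0.173,  0.985, -0.001]), 'contact_force': array([0.386, 0.669, 0.609]), 'torque': array([-0.04 , -0.026,  0.038]), 'grasp_force': np.float64(0.0), 'gripper_width': np.float64(0.996)}
[[-0.94   0.34  -0.   ]
 [ 0.34   0.94  -0.002]
 [-0.    -0.002 -1.   ]]
```

View pics/top0.png

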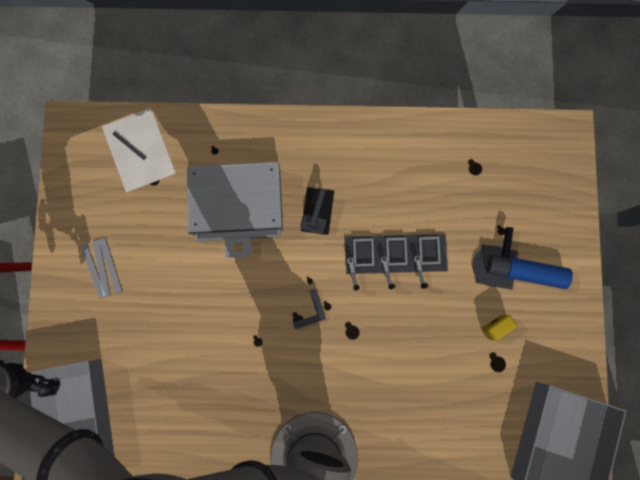

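View pics/side0.png

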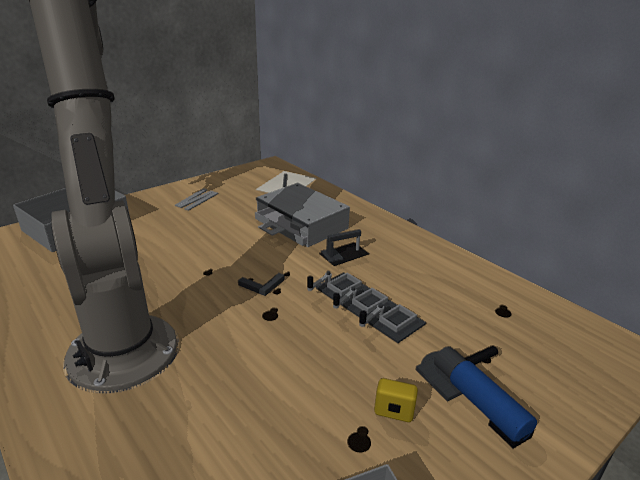

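The top view shows the cabinet at about (235,200) with its hole near (238,247), the pad and hook near (318,210), and the jig near (396,253) with all levers open. The square is near (310,310), the grinder near (530,270), the tape near (500,327) and the strips near (103,267). I'll zoom in.

Run:
```python
import cv2
t=cv2.imread('pics/top0.png')[150:300,180:460]; cv2.imwrite('pics/topc.png',cv2.convertScaleAbs(cv2.resize(t,None,fx=2.85,fy=2.85,interpolation=cv2.INTER_CUBIC),alpha=1.5,beta=10))
s=cv2.imread('pics/side0.png')[170:350,230:440]; cv2.imwrite('pics/sidec.png',cv2.convertScaleAbs(cv2.resize(s,None,fx=3.2,fy=3.2,interpolation=cv2.INTER_CUBIC),alpha=1.5,beta=10))
```

```text
(no output)
```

View pics/topc.png

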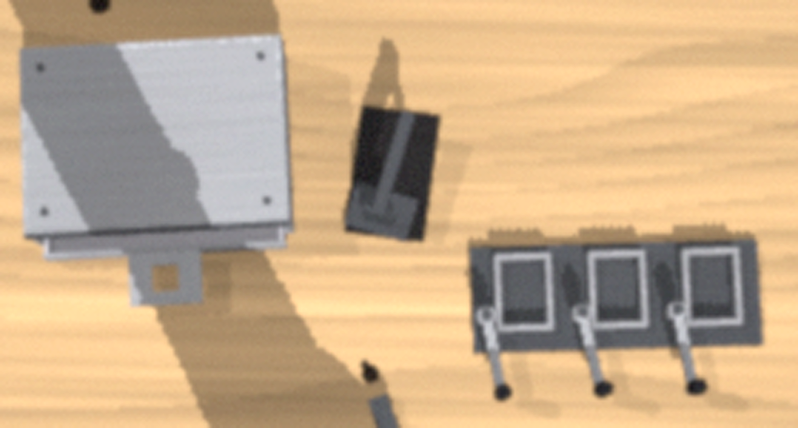

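View pics/sidec.png

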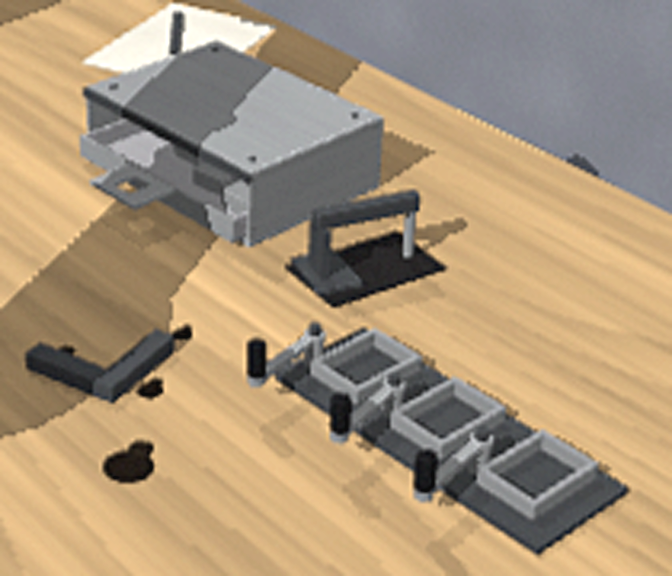

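```bash
cat > fit.py <<'E'
from h import *
from scipy.optimize import least_squares
T=lambda a:np.c_[180+(np.array(a,float)[:,0]+.5)/2.85-.5,150+(np.array(a,float)[:,1]+.5)/2.85-.5]
S=lambda a:np.c_[230+(np.array(a,float)[:,0]+.5)/3.2-.5,170+(np.array(a,float)[:,1]+.5)/3.2-.5]
def w(p,M):
    M=np.array(M,float)/1000; c,s=np.cos(p[2]),np.sin(p[2])
    return np.c_[p[0]+c*M[:,0]-s*M[:,1],p[1]+s*M[:,0]+c*M[:,1],M[:,2]]
def fit(name,obs,p0):
    f=lambda p:np.concatenate([(proj(n,w(p,M))-uv).ravel() for n,M,uv in obs])
    r=least_squares(f,p0,loss='soft_l1'); print(name,r.x.round(4))
    for n,M,uv in obs:
        q=least_squares(lambda p:(proj(n,w(p,M))-uv).ravel(),p0).x
        print('  ',n,'alone',q.round(4),'res',np.abs(proj(n,w(r.x,M))-uv).max(1).round(1))
    return r.x
E
python3 - <<'E'
from fit import *
cab=[[240,125,80],[240,-125,80],[60,-125,80],[60,125,80]]
c=fit('cab',[('top',cab+[[30,0,32]],T([(20,50),(283,37),(291,225),(24,236),(165,277)])),('side',cab+[[30,0,32]],S([(215,42),(382,120),(248,162),(83,92),(131,186)]))],[.55,.2,0])
print('hole',w(c,[[30,0,32]]))
P=[[65,40,4],[65,-40,4],[-65,-40,4],[-65,40,4]]
fit('pad',[('top',P,T([(363,107),(440,116),(425,240),(345,230)])),('side',[P[0],P[1],P[2]],S([(393,233),(445,267),(335,305)]))],[.6,0,-.1])
fit('hook',[('top',[[52,0,74],[-16,32,10],[-16,-32,10],[-60,-32,10]],T([(406,112),(358,180),(420,197),(412,235)])),('side',[[52,0,74],[-52,0,74]],S([(415,193),(312,209)]))],[.6,0,-.2])
J=[[47,142,8],[47,-142,8],[-57,-142,8],[-57,142,8]]
def pk(y): return [[37.5,y+27.5,22],[37.5,y-27.5,22],[-37.5,y-27.5,22],[-37.5,y+27.5,22]]
fit('jig',[('top',J+pk(92)+pk(0)+pk(-92),T([(471,241),(755,239),(762,344),(475,352),(494,255),(551,252),(553,326),(498,330),(587,252),(643,249),(648,324),(592,327),(681,248),(738,247),(742,322),(687,325)])),
('side',J+pk(92)+pk(0)+pk(-92),S([(365,330),(628,488),(545,547),(275,378),(363,332),(423,357),(375,391),(311,357),(448,380),(506,405),(455,450),(391,412),(536,432),(600,463),(546,512),(478,475)]))],[.5,-.2,0])
print('knobs',ray('top',T([(503,390),(603,387),(697,385)]),.068))
E
```

```text
cab [0.5356 0.2163 0.0642]
   top alone [0.5354 0.2165 0.0636] res [0.5 0.9 0.2 0.7 2.5]
   side alone [0.5342 0.2161 0.0676] res [0.7 0.8 3.9 1.8 2.2]
hole [[0.56549748 0.21823465 0.032     ]]
pad [ 0.669  -0.0007 -0.1061]
   top alone [ 0.6701 -0.0008 -0.1126] res [0.6 0.3 1.1 1.1]
   side alone [ 0.6654 -0.0029 -0.089 ] res [1.6 0.8 0.4]
hook [ 6.673e-01 -1.000e-04 -2.282e-01]
   top alone [ 0.6687 -0.0007 -0.2157] res [0.8 0.8 0.2 1.9]
   side alone [ 6.633e-01  6.000e-04 -3.287e-01] res [1.5 1.6]
jig [ 0.5556 -0.222   0.0489]
   top alone [ 0.5565 -0.2212  0.0421] res [2.3 0.9 0.8 0.3 0.2 0.2 1.1 0.3 0.6 0.6 0.7 0.3 0.6 0.2 0.5 0.1]
   side alone [ 0.5533 -0.2252  0.0684] res [1.5 0.8 1.1 2.3 3.8 0.6 5.2 1.  2.3 0.3 3.7 0.2 2.3 0.4 3.  2.2]
knobs [[ 0.45262797 -0.10644704  0.068     ]
 [ 0.45691544 -0.20009276  0.068     ]
 [ 0.46018265 -0.28821467  0.068     ]]
```

```bash
cat > ov.py <<'E'
from fit import *
def box(x0,x1,y0,y1,z): return [[x0,y0,z],[x0,y1,z],[x1,y1,z],[x1,y0,z]]
def overlay(src,n,polys,roi,f,out):
    x0,y0,x1,y1=roi; im=cv2.convertScaleAbs(cv2.resize(src[y0:y1,x0:x1],None,fx=f,fy=f,interpolation=cv2.INTER_CUBIC),alpha=1.5,beta=10)
    for p,M in polys:
        uv=proj(n,w(p,M)); uv=((uv-[x0,y0]+.5)*f-.5)
        cv2.polylines(im,[np.round(uv*8).astype(np.int32)],True,(0,0,255),1,cv2.LINE_AA,3)
    cv2.imwrite(out,im)
E
python3 - <<'E'
from ov import *
print(ray('top',T([(165,277)]),.032),ray('side',S([(131,186)]),.032))
c=[.5354,.2165,.0636];j=[.5565,-.2212,.0421];h=[.668,-.0005,-.22];p=[.6695,-.0008,-.110]
P=[(c,box(60,240,-125,125,80)),(c,box(17,43,-13,13,32)),(j,box(-57,47,-142,142,8)),(p,box(-65,65,-40,40,4)),(h,box(-52,52,-7,7,74)),(h,box(-60,-16,-32,32,10))]
for y in(92,0,-92):P+=[(j,box(-37.5,37.5,y-27.5,y+27.5,22))]
for n,roi,f in(('top',(180,150,460,300),2.85),('side',(230,170,440,350),3.2)): overlay(cv2.imread(f'pics/{n}0.png'),n,P,roi,f,f'pics/ov{n}.png')
a=cv2.imread('pics/ovtop.png');b=cv2.imread('pics/ovside.png')
cv2.imwrite('pics/a1.png',a);cv2.imwrite('pics/b1.png',b)
E
```

```text
[[0.55858752 0.21843564 0.032     ]] [[0.55429739 0.21419098 0.032     ]]
```

View pics/a1.png

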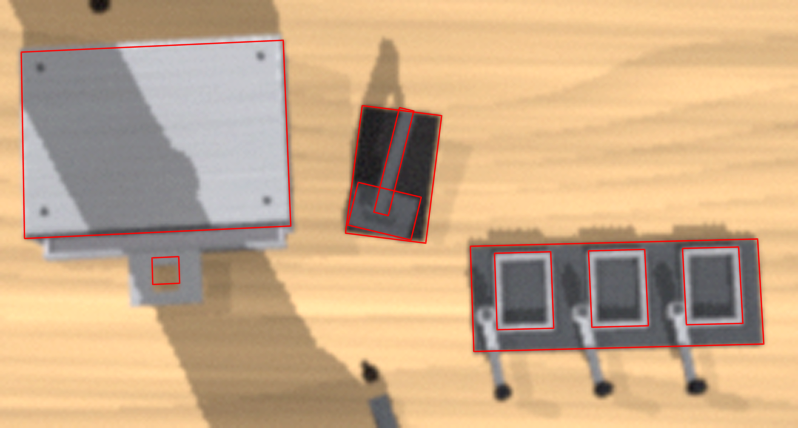

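View pics/b1.png

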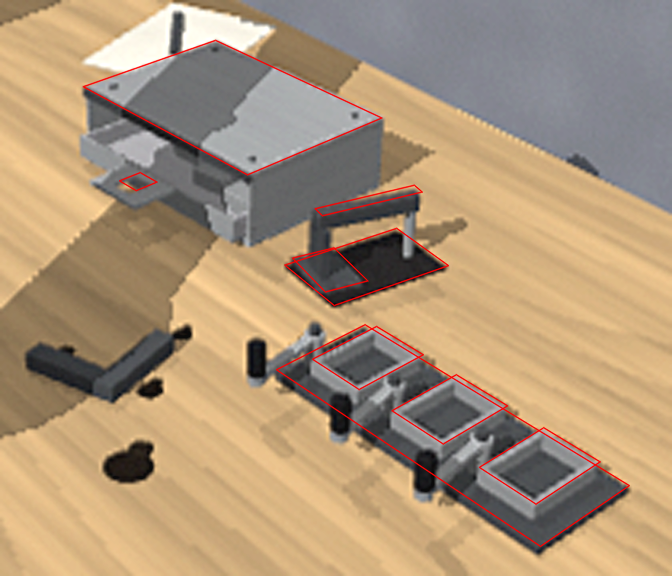

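```bash
cat > go.py <<'E'
import sys
from h import *
def go(x,y,z,th):
    "shift/turn for the next call to a tool-down pose; th = tool x heading deg"
    o,r=state(); t=np.radians(th); c,s=np.cos(t),np.sin(t)
    Rt=R.from_matrix([[c,s,0],[s,-c,0],[0,0,-1]])
    off=r.inv().apply(np.array([x,y,z])-o['eef_pos']); a=(r.inv()*Rt).as_rotvec()/np.radians(45)
    cur=np.degrees(np.arctan2(*r.as_matrix()[[1,0],0]))
    print('t',round(float(o['t']),2),'pos',np.round(o['eef_pos'],4),'th',round(cur,2),'F',np.round(o['contact_force'],1),'w',round(float(o['gripper_width']),3),'gf',round(float(o['grasp_force']),1))
    print('off',off.round(4).tolist(),'ang',a.round(3).tolist())
if __name__=='__main__': go(*map(float,sys.argv[1:5]))
E
python3 go.py .663 .0006 .22 167.4
```

```text
t 0.1 pos [0.2293 0.6344 0.303 ] th 160.13 F [0.4 0.7 0.6] w 0.996 gf 0.0
off [-0.6233, -0.4485, 0.0839] ang [-0.002, 0.0, -0.162]
```

Emit:
drive_tool([
  {"gripper":0,"offset":[-0.2,-0.14,0.03],"angular":[0,0,-0.16]},
  {"gripper":0,"offset":[-0.2,-0.14,0.03],"angular":[0,0,-0.16]},
  {"gripper":0,"offset":[-0.2,-0.14,0.03],"angular":[0,0,-0.16]},
  {"gripper":0,"offset":[-0.2,-0.14,0.03],"angular":[0,0,-0.16]},
  {"gripper":0,"offset":[-0.2,-0.14,0.03],"angular":[0,0,-0.16]},
])

```text
t: 0.6
eef_pos: [0.371, 0.4327, 0.2734]
tool_rot: [-0.0, 0.111, 0.994, -0.0]
contact_force: [0.4, 0.3, 1.1]
gripper_width: 0.999
grasp_force: 0.0
```

```bash
python3 go.py .663 .0006 .22 167.4
```

```text
t 0.6 pos [0.371  0.4327 0.2734] th 167.29 F [0.4 0.3 1.1] w 0.999 gf 0.0
off [-0.3799, -0.3572, 0.0537] ang [-0.001, 0.0, -0.003]
```

Emit:
drive_tool([
  {"gripper":0,"offset":[-0.17,-0.16,0.02],"angular":[0,0,0]},
  {"gripper":0,"offset":[-0.17,-0.16,0.02],"angular":[0,0,0]},
  {"gripper":0,"offset":[-0.17,-0.16,0.02],"angular":[0,0,0]},
  {"gripper":0,"offset":[-0.17,-0.16,0.02],"angular":[0,0,0]},
  {"gripper":0,"offset":[-0.17,-0.16,0.02],"angular":[0,0,0]},
])

```text
t: 1.1
eef_pos: [0.5022, 0.2379, 0.2535]
tool_rot: [0.0, 0.112, 0.994, -0.001]
contact_force: [1.9, 0.7, -0.3]
gripper_width: 0.999
grasp_force: 0.0
```

Emit:
drive_tool([
  {"gripper":0,"offset":[-0.17,-0.16,0.02],"angular":[0,0,0]},
  {"gripper":0,"offset":[-0.17,-0.16,0.02],"angular":[0,0,0]},
  {"gripper":0,"offset":[-0.17,-0.16,0.02],"angular":[0,0,0]},
  {"gripper":0,"offset":[-0.17,-0.16,0.02],"angular":[0,0,0]},
  {"gripper":0,"offset":[-0.17,-0.16,0.02],"angular":[0,0,0]},
])

```text
t: 1.6
eef_pos: [0.6326, 0.0442, 0.2333]
tool_rot: [-0.0, 0.112, 0.994, -0.001]
contact_force: [-0.0, 0.5, -0.2]
gripper_width: 0.998
grasp_force: 0.0
```

Emit:
drive_tool([
  {"gripper":0,"offset":[-0.04,-0.037,0.014],"angular":[0,0,0]},
  {"gripper":0,"offset":[-0.04,-0.037,0.014],"angular":[0,0,0]},
  {"gripper":0,"offset":[-0.04,-0.037,0.014],"angular":[0,0,0]},
])

```text
t: 1.9
eef_pos: [0.6623, 0.0011, 0.2187]
tool_rot: [-0.001, 0.112, 0.994, -0.001]
contact_force: [-1.0, 1.2, -0.1]
gripper_width: 1.0
grasp_force: 0.0
```

```bash
python3 go.py .663 .0006 .119 167.4
```

```text
t 1.9 pos [0.6623 0.0011 0.2187] th 167.11 F [-1.   1.2 -0.1] w 1.0 gf 0.0
off [-0.0009, -0.0001, 0.0997] ang [-0.002, -0.002, -0.006]
```

Emit:
drive_tool([
  {"gripper":0,"offset":[0,0,0.05],"angular":[0,0,0]},
  {"gripper":0,"offset":[0,0,0.08],"angular":[0,0,0]},
  {"gripper":0,"offset":[0,0,0.1],"angular":[0,0,0]},
  {"gripper":0,"offset":[0,0,0.1],"angular":[0,0,0]},
], grip_force=80)

```text
t: 2.3
eef_pos: [0.6597, 0.0059, 0.1168]
tool_rot: [-0.003, 0.109, 0.994, 0.0]
contact_force: [0.2, 0.8, -0.3]
gripper_width: 1.001
grasp_force: 0.0
```

Emit:
drive_tool([
  {"gripper":255,"offset":[0,0,0],"angular":[0,0,0]},
  {"gripper":255,"offset":[0,0,0],"angular":[0,0,0]},
  {"gripper":255,"offset":[0,0,0],"angular":[0,0,0]},
  {"gripper":255,"offset":[0,0,0],"angular":[0,0,0]},
  {"gripper":255,"offset":[0,0,0],"angular":[0,0,0]},
])

```text
t: 2.8
eef_pos: [0.6627, 0.0035, 0.1207]
tool_rot: [0.001, 0.11, 0.994, 0.0]
contact_force: [-1.0, -2.6, 16.8]
gripper_width: 0.149
grasp_force: 64.9
```

Emit:
drive_tool([
  {"gripper":255,"offset":[0,0,0],"angular":[0,0,0]},
  {"gripper":255,"offset":[0,0,0],"angular":[0,0,0]},
  {"gripper":255,"offset":[0,0,0],"angular":[0,0,0]},
  {"gripper":255,"offset":[0,0,-0.01],"angular":[0,0,0]},
  {"gripper":255,"offset":[0,0,-0.05],"angular":[0,0,0]},
])

```text
t: 3.3
eef_pos: [0.659, 0.0037, 0.1659]
tool_rot: [-0.005, 0.11, 0.994, -0.001]
contact_force: [-0.5, 0.0, -3.5]
gripper_width: 0.149
grasp_force: 77.7
```

```bash
python3 go.py .663 .0006 .22 167.4
```

```text
t 3.3 pos [0.659  0.0037 0.1659] th 167.35 F [-0.5  0.  -3.5] w 0.149 gf 77.7
off [-0.004, -0.0023, -0.0541] ang [-0.004, -0.012, -0.001]
```

Emit:
drive_tool([
  {"gripper":255,"offset":[0,0,-0.05],"angular":[0,0,0]},
  {"gripper":255,"offset":[0,0,-0.085],"angular":[0,0,0]},
  {"gripper":255,"offset":[0,0,-0.085],"angular":[0,0,0]},
])

```text
t: 3.6
eef_pos: [0.665, 0.0032, 0.2612]
tool_rot: [0.005, 0.111, 0.994, 0.001]
contact_force: [0.6, -0.2, -2.9]
gripper_width: 0.148
grasp_force: 78.0
```

```bash
python3 go.py .5325 .2622 .24 120
```

```text
t 3.6 pos [0.665  0.0032 0.2612] th 167.3 F [ 0.6 -0.2 -2.9] w 0.148 gf 78.0
off [0.1864, 0.2235, 0.0201] ang [0.009, 0.01, 1.051]
```

Emit:
drive_tool([
  {"gripper":255,"offset":[0.033,0.04,0],"angular":[0,0,0.18]},
  {"gripper":255,"offset":[0.066,0.08,0],"angular":[0,0,0.36]},
  {"gripper":255,"offset":[0.1,0.12,0.0],"angular":[0,0,0.54]},
  {"gripper":255,"offset":[0.13,0.16,0.0],"angular":[0,0,0.72]},
  {"gripper":255,"offset":[0.16,0.195,0.01],"angular":[0,0,0.9]},
])

```text
t: 4.1
eef_pos: [0.5494, 0.2278, 0.2455]
tool_rot: [0.0, 0.45, 0.893, 0.0]
contact_force: [1.4, 0.5, -2.2]
gripper_width: 0.145
grasp_force: 77.9
```

```bash
python3 go.py .5325 .2622 .24 120
```

```text
t 4.1 pos [0.5494 0.2278 0.2455] th 126.49 F [ 1.4  0.5 -2.2] w 0.145 gf 77.9
off [0.0377, 0.0069, 0.0055] ang [0.001, -0.0, 0.144]
```

Emit:
drive_tool([
  {"gripper":255,"offset":[0.037,0.007,0.005],"angular":[0,0,0.145]},
  {"gripper":255,"offset":[0.037,0.007,0.03],"angular":[0,0,0.145]},
  {"gripper":255,"offset":[0.037,0.007,0.06],"angular":[0,0,0.145]},
  {"gripper":255,"offset":[0.037,0.007,0.06],"angular":[0,0,0.145]},
  {"gripper":255,"offset":[0.037,0.007,0.06],"angular":[0,0,0.145]},
])

```text
t: 4.6
eef_pos: [0.5334, 0.2592, 0.1849]
tool_rot: [-0.0, 0.498, 0.867, -0.001]
contact_force: [0.5, 0.2, -2.0]
gripper_width: 0.147
grasp_force: 78.0
```

Run:
```python
from ov import *
from go import go
go(.5325,.2622,.13,120)
o,r=state(); x,y,z=o['eef_pos']; 
hk=[x+.005*np.cos(np.radians(-60)),y+.005*np.sin(np.radians(-60)),np.radians(-60)]; zb=(z-.119)*1000+4*0
print('bottom',zb)
c=[.5354,.2165,.0636]
P=[(c,box(10,36,-13,13,32)),(hk,box(-52,52,-7,7,zb+70)),(hk,box(41,51,-5,5,zb))]
A=[]
for n,roi,f in(('top',(200,190,300,290),4),('side',(270,180,370,280),4)):
    im=snap(n,'p_'+n); overlay(im,n,P,roi,f,'pics/x.png'); A.append(cv2.imread('pics/x.png'))
cv2.imwrite('pics/c1.png',np.hstack(A))
```

```text
t 4.6 pos [0.5334 0.2592 0.1849] th 120.28 F [ 0.5  0.2 -2. ] w 0.147 gf 78.0
off [0.0031, 0.0009, 0.0549] ang [-0.003, 0.001, 0.006]
bottom 65.90589125532887
```

View pics/c1.png

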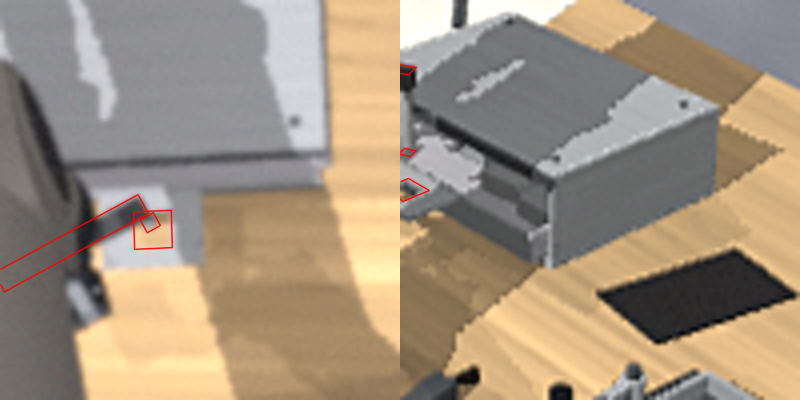

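Emit:
drive_tool([
  {"gripper":255,"offset":[0.003,0.001,0.015],"angular":[0,0,0]},
  {"gripper":255,"offset":[0.003,0.001,0.03],"angular":[0,0,0]},
  {"gripper":255,"offset":[0.003,0.001,0.045],"angular":[0,0,0]},
  {"gripper":255,"offset":[0.003,0.001,0.057],"angular":[0,0,0]},
  {"gripper":255,"offset":[0.003,0.001,0.057],"angular":[0,0,0]},
])

```text
t: 5.2
eef_pos: [0.532, 0.2622, 0.126]
tool_rot: [-0.001, 0.498, 0.867, -0.002]
contact_force: [-0.8, -0.3, -2.4]
gripper_width: 0.151
grasp_force: 77.9
```

```bash
python3 go.py .3925 .2532 .128 120
```

```text
t 5.2 pos [0.532  0.2622 0.126 ] th 120.3 F [-0.8 -0.3 -2.4] w 0.151 gf 77.9
off [0.0626, -0.125, -0.0015] ang [-0.006, 0.0, 0.007]
```

Emit:
drive_tool([
  {"gripper":255,"offset":[0.0045,-0.009,0],"angular":[0,0,0]},
  {"gripper":255,"offset":[0.0112,-0.0223,0],"angular":[0,0,0]},
  {"gripper":255,"offset":[0.02,-0.04,0],"angular":[0,0,0]},
  {"gripper":255,"offset":[0.029,-0.058,0],"angular":[0,0,0]},
  {"gripper":255,"offset":[0.038,-0.076,0],"angular":[0,0,0]},
])

```text
t: 5.7
eef_pos: [0.4488, 0.257, 0.1295]
tool_rot: [0.001, 0.498, 0.867, 0.001]
contact_force: [2.7, -1.4, -2.9]
gripper_width: 0.149
grasp_force: 78.9
```

Emit:
drive_tool([
  {"gripper":255,"offset":[0.0067,-0.0134,0],"angular":[0,0,0]},
  {"gripper":255,"offset":[0.0134,-0.0268,0],"angular":[0,0,0]},
  {"gripper":255,"offset":[0.02,-0.04,0],"angular":[0,0,0]},
  {"gripper":255,"offset":[0.025,-0.05,0],"angular":[0,0,0]},
  {"gripper":255,"offset":[0.026,-0.052,0],"angular":[0,0,0]},
])

```text
t: 6.2
eef_pos: [0.3887, 0.2536, 0.1286]
tool_rot: [-0.001, 0.497, 0.868, -0.0]
contact_force: [-0.2, 0.8, -2.2]
gripper_width: 0.15
grasp_force: 79.1
```

```bash
python3 go.py .3925 .2532 .128 120
```

```text
t 6.2 pos [0.3887 0.2536 0.1286] th 120.36 F [-0.2  0.8 -2.2] w 0.15 gf 79.1
off [-0.0023, 0.0031, 0.0006] ang [-0.002, -0.001, 0.008]
```

Emit:
drive_tool([
  {"gripper":255,"offset":[0.0022,-0.0045,0],"angular":[0,0,0]},
  {"gripper":255,"offset":[0.0036,-0.007,0],"angular":[0,0,0]},
  {"gripper":255,"offset":[0.0036,-0.007,0],"angular":[0,0,0]},
  {"gripper":255,"offset":[0.0036,-0.007,0],"angular":[0,0,0]},
])

```text
t: 6.6
eef_pos: [0.3848, 0.2536, 0.129]
tool_rot: [0.001, 0.498, 0.867, 0.002]
contact_force: [5.2, -0.7, -2.9]
gripper_width: 0.151
grasp_force: 54.2
```

Run:
```python
from ov import *
from go import go
go(.3925,.2572,.22,120)
c=[.5354,.2165,.0636]
P=[(c,box(-90,60,-112,112,32)),(c,box(-133,-107,-13,13,32))]
A=[]
for n,roi,f in(('top',(170,180,310,320),2.85),('side',(210,170,350,310),2.85)):
    im=snap(n,'q_'+n); overlay(im,n,P,roi,f,'pics/x.png'); A.append(cv2.imread('pics/x.png'))
cv2.imwrite('pics/d1.png',np.hstack(A))
```

```text
t 6.6 pos [0.3848 0.2536 0.129 ] th 120.28 F [ 5.2 -0.7 -2.9] w 0.151 gf 54.2
off [-0.0009, 0.0089, -0.091] ang [0.006, 0.001, 0.006]
```

View pics/d1.png

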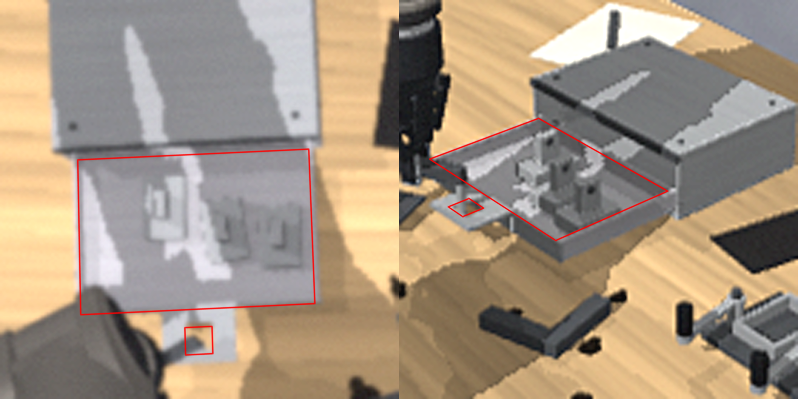

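Emit:
drive_tool([
  {"gripper":255,"offset":[-0.003,0.006,0],"angular":[0,0,0]},
  {"gripper":255,"offset":[-0.003,0.006,-0.03],"angular":[0,0,0]},
  {"gripper":255,"offset":[-0.003,0.006,-0.08],"angular":[0,0,0]},
  {"gripper":255,"offset":[-0.003,0.006,-0.12],"angular":[0,0,0]},
  {"gripper":255,"offset":[-0.003,0.006,-0.14],"angular":[0,0,0]},
], grip_force=90)

```text
t: 7.2
eef_pos: [0.3903, 0.2542, 0.2717]
tool_rot: [0.0, 0.498, 0.867, 0.002]
contact_force: [-0.3, 0.6, -2.5]
gripper_width: 0.147
grasp_force: 88.9
```

```bash
python3 go.py .6625 .0025 .26 167.3
```

```text
t 7.2 pos [0.3903 0.2542 0.2717] th 120.26 F [-0.3  0.6 -2.5] w 0.147 gf 88.9
off [-0.3545, 0.1082, 0.0116] ang [0.005, 0.0, -1.045]
```

Emit:
drive_tool([
  {"gripper":255,"offset":[-0.044,0.013,0],"angular":[0,0,-0.15]},
  {"gripper":255,"offset":[-0.088,0.027,0],"angular":[0,0,-0.3]},
  {"gripper":255,"offset":[-0.132,0.04,0],"angular":[0,0,-0.45]},
  {"gripper":255,"offset":[-0.176,0.054,0],"angular":[0,0,-0.6]},
  {"gripper":255,"offset":[-0.22,0.067,0],"angular":[0,0,-0.75]},
])

```text
t: 7.7
eef_pos: [0.5592, 0.0962, 0.2682]
tool_rot: [-0.001, 0.222, 0.975, 0.0]
contact_force: [-0.0, 0.7, -3.6]
gripper_width: 0.146
grasp_force: 88.8
```

```bash
python3 go.py .6625 .0025 .22 167.3
```

```text
t 7.7 pos [0.5592 0.0962 0.2682] th 154.36 F [-0.   0.7 -3.6] w 0.146 gf 88.8
off [-0.1337, -0.0398, 0.048] ang [-0.0, -0.002, -0.288]
```

Emit:
drive_tool([
  {"gripper":255,"offset":[-0.045,-0.013,0],"angular":[0,0,-0.1]},
  {"gripper":255,"offset":[-0.09,-0.026,0],"angular":[0,0,-0.2]},
  {"gripper":255,"offset":[-0.1337,-0.0398,0.02],"angular":[0,0,-0.288]},
  {"gripper":255,"offset":[-0.1337,-0.0398,0.05],"angular":[0,0,-0.288]},
  {"gripper":255,"offset":[-0.1337,-0.0398,0.075],"angular":[0,0,-0.288]},
])

```text
t: 8.2
eef_pos: [0.6612, 0.001, 0.1914]
tool_rot: [-0.001, 0.115, 0.993, -0.0]
contact_force: [-0.8, 0.2, -3.9]
gripper_width: 0.145
grasp_force: 88.7
```

Emit:
drive_tool([
  {"gripper":255,"offset":[0,0,0.03],"angular":[0,0,0]},
  {"gripper":255,"offset":[0,0,0.055],"angular":[0,0,0]},
  {"gripper":255,"offset":[0,0,0.055],"angular":[0,0,0]},
  {"gripper":255,"offset":[0,0,0.055],"angular":[0,0,0]},
])

```text
t: 8.6
eef_pos: [0.6609, 0.0032, 0.1383]
tool_rot: [-0.001, 0.113, 0.994, -0.0]
contact_force: [-0.2, -1.0, -1.4]
gripper_width: 0.144
grasp_force: 88.7
```

```bash
python3 go.py .6625 .0025 .12 167.3
```

```text
t 8.6 pos [0.6609 0.0032 0.1383] th 167.0 F [-0.2 -1.  -1.4] w 0.144 gf 88.7
off [-0.0018, -0.0003, 0.0183] ang [-0.0, -0.002, -0.007]
```

Emit:
drive_tool([
  {"gripper":255,"offset":[-0.0015,0,0.01],"angular":[0,0,0]},
  {"gripper":255,"offset":[-0.0015,0,0.015],"angular":[0,0,0]},
  {"gripper":255,"offset":[-0.0015,0,0.017],"angular":[0,0,0]},
  {"gripper":255,"offset":[-0.0015,0,0.0175],"angular":[0,0,0]},
  {"gripper":255,"offset":[-0.0015,0,0.0175],"angular":[0,0,0]},
])

```text
t: 9.1
eef_pos: [0.6625, 0.0029, 0.1212]
tool_rot: [0.0, 0.113, 0.994, 0.0]
contact_force: [0.1, 0.2, -1.9]
gripper_width: 0.147
grasp_force: 88.8
```

Run:
```python
from ov import *
from go import go
go(.6625,.0025,.119,167.3)
im=snap('side','r_side'); p=[.6695,-.0008,-.110];h=[.667,.0005,-.22]
overlay(im,'side',[(p,box(-65,65,-40,40,4)),(h,box(-52,52,-7,7,74)),(h,box(-60,-16,-32,32,10))],(300,200,400,280),4,'pics/e1.png')
```

```text
t 9.1 pos [0.6625 0.0029 0.1212] th 167.01 F [ 0.1  0.2 -1.9] w 0.147 gf 88.8
off [-0.0001, -0.0004, 0.0022] ang [0.0, 0.0, -0.006]
```

View pics/e1.png

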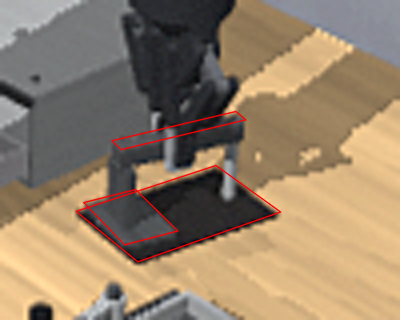

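Emit:
drive_tool([
  {"gripper":255,"offset":[0,0,0.002],"angular":[0,0,0]},
  {"gripper":255,"offset":[0,0,0.003],"angular":[0,0,0]},
  {"gripper":255,"offset":[0,0,0.003],"angular":[0,0,0]},
])

```text
t: 9.45
eef_pos: [0.6632, 0.0028, 0.1207]
tool_rot: [0.001, 0.113, 0.994, 0.001]
contact_force: [-5.1, -0.4, 15.7]
gripper_width: 0.146
grasp_force: 91.6
```

Contact is firm, so I'll release and rise.

Emit:
drive_tool([
  {"gripper":0,"offset":[0,0,-0.002],"angular":[0,0,0]},
  {"gripper":0,"offset":[0,0,-0.002],"angular":[0,0,0]},
  {"gripper":0,"offset":[0,0,-0.002],"angular":[0,0,0]},
  {"gripper":0,"offset":[0,0,-0.002],"angular":[0,0,0]},
  {"gripper":0,"offset":[0,0,-0.002],"angular":[0,0,0]},
])

```text
t: 9.95
eef_pos: [0.6624, 0.0029, 0.1198]
tool_rot: [-0.0, 0.113, 0.994, -0.0]
contact_force: [-0.5, -0.1, 0.2]
gripper_width: 0.974
grasp_force: 0.0
```

Emit:
drive_tool([
  {"gripper":0,"offset":[0,0,-0.002],"angular":[0,0,0]},
  {"gripper":0,"offset":[0,0,-0.03],"angular":[0,0,0]},
  {"gripper":0,"offset":[0,0,-0.08],"angular":[0,0,0]},
  {"gripper":0,"offset":[0,0,-0.13],"angular":[0,0,0]},
  {"gripper":0,"offset":[0,0,-0.15],"angular":[0,0,0]},
])

```text
t: 10.45
eef_pos: [0.6644, 0.0024, 0.2756]
tool_rot: [0.004, 0.113, 0.994, 0.001]
contact_force: [-0.3, 0.1, -0.2]
gripper_width: 0.999
grasp_force: 0.0
```

Emit:
drive_tool([
  {"gripper":0,"offset":[0,-0.05,0],"angular":[0,0,0]},
  {"gripper":0,"offset":[0,-0.1,0],"angular":[0,0,0]},
  {"gripper":0,"offset":[0,-0.15,0],"angular":[0,0,0]},
  {"gripper":0,"offset":[0,-0.2,0],"angular":[0,0,0]},
  {"gripper":0,"offset":[0,-0.2,0],"angular":[0,0,0]},
])

```text
t: 10.95
eef_pos: [0.6139, -0.2022, 0.2709]
tool_rot: [0.0, 0.119, 0.993, -0.003]
contact_force: [-0.5, 0.0, 0.6]
gripper_width: 1.003
grasp_force: 0.0
```

Run:
```python
from ov import *
from go import go
go(.5,.1,.2,180)
A=[]
for n,roi,f in(('top',(190,220,290,320),4),('side',(260,180,360,280),4)):
    im=snap(n,'s_'+n); overlay(im,n,[],roi,f,'pics/x.png'); A.append(cv2.imread('pics/x.png'))
im=cv2.imread('pics/s_side.png');overlay(im,'side',[],(300,200,400,260),4,'pics/x.png')
cv2.imwrite('pics/f1.png',np.vstack([np.hstack(A)]))
# hook check numerically: difference from initial picture around hook
a=cv2.imread('pics/side0.png')[200:280,300:400].astype(int);b=im[200:280,300:400].astype(int);print('hook diff',np.abs(a-b).mean())
```

```text
t 10.95 pos [ 0.6139 -0.2022  0.2709] th 166.28 F [-0.5  0.   0.6] w 1.003 gf 0.0
off [0.1824, 0.2669, 0.0693] ang [-0.007, 0.0, -0.305]
hook diff 12.8215
```

View pics/f1.png

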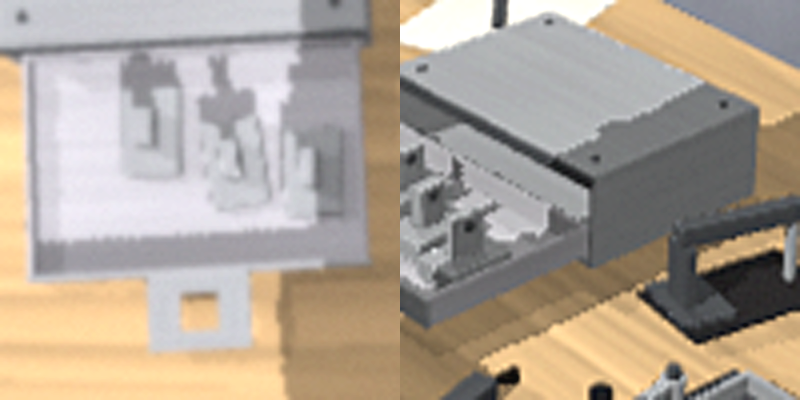

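The top crop shows three brackets at about (152,134), (238,160) and (314,170), the tray fully out, and the hook upright on its pad. I'll refine their poses from edges.

```bash
cat > ref.py <<'E'
from ov import *
from scipy.optimize import minimize
def segs(polys): return [(np.array(M[i],float),np.array(M[(i+1)%len(M)],float)) for M in polys for i in range(len(M))]
def prep(im):
    g=cv2.GaussianBlur(cv2.cvtColor(im,cv2.COLOR_BGR2GRAY).astype(np.float32),(0,0),1.0)
    return cv2.Sobel(g,cv2.CV_32F,1,0),cv2.Sobel(g,cv2.CV_32F,0,1)
def score(p,views,polys):
    s=0
    for n,(gx,gy) in views:
        for a,b in segs(polys):
            t=np.linspace(.05,.95,20)[:,None]; uv=proj(n,w(p,a+(b-a)*t)).astype(np.float32)
            d=uv[-1]-uv[0]; d/=np.linalg.norm(d)+1e-9
            f=lambda G:cv2.remap(G,uv[:,:1],uv[:,1:],cv2.INTER_LINEAR)[:,0]
            s+=np.minimum(np.abs(-d[1]*f(gx)+d[0]*f(gy)),150).mean()
    return -s/len(views)
def refine(p0,views,polys,dr=.005,da=.08):
    g=[np.array(p0)+[x,y,a] for x in np.linspace(-dr,dr,5) for y in np.linspace(-dr,dr,5) for a in np.linspace(-da,da,5)]
    b=sorted(g,key=lambda p:score(p,views,polys))[:3]
    r=min((minimize(score,q,args=(views,polys),method='Nelder-Mead',options=dict(initial_simplex=q+np.array([[0,0,0],[.002,0,0],[0,.002,0],[0,0,.03]]))) for q in b),key=lambda r:r.fun)
    return r.x,r.fun
E
python3 - <<'E'
from ref import *
t0,s0,t1,s1=[prep(cv2.imread(f'pics/{n}.png')) for n in('top0','side0','s_top','s_side')]
pw=[box(-57,47,-142,142,8)]+[box(-37.5,37.5,y-27.5,y+27.5,22) for y in(92,0,-92)]+[box(-32.5,32.5,y-22.5,y+22.5,22) for y in(92,0,-92)]
for nm,v in(('top',[('top',t0)]),('side',[('side',s0)]),('both',[('top',t0),('side',s0)])): print('jig',nm,*[np.round(q,4) for q in refine([.556,-.2215,.045],v,pw,.004,.02)])
br=[box(-30,30,-20,20,30),box(-13,13,-6,6,64)]
C=lambda x,y:ray('top',[(190+(x+.5)/4-.5,220+(y+.5)/4-.5)],.03)[0]
out=[]
for nm,x,y,a in(('A',152,134,0.02),('B',238,160,.2),('C',314,170,.05)):
    c=C(x,y); print(nm,c.round(4))
    for k,v in(('top',[('top',t1)]),('side',[('side',s1)]),('both',[('top',t1),('side',s1)])):
        q,f=refine([c[0],c[1],a],v,br,.008,.15); print('  ',k,q.round(4),round(f,1))
    out.append(q)
im=cv2.imread('pics/s_top.png'); P=[(q,M) for q in out for M in br]; overlay(im,'top',P,(205,225,285,285),5,'pics/x.png'); a=cv2.imread('pics/x.png')
overlay(cv2.imread('pics/s_side.png'),'side',P,(255,190,335,250),5,'pics/x.png'); cv2.imwrite('pics/g1.png',np.hstack([a,cv2.imread('pics/x.png')]))
E
```

```text
Traceback (most recent call last):
  File "ref.py", line 18, in refine
    b=sorted(g,key=lambda p:score(p,views,polys))[:3]
      ~~~~~~^^^^^^^^^^^^^^^^^^^^^^^^^^^^^^^^^^^^^
  File "ref.py", line 18, in <lambda>
    b=sorted(g,key=lambda p:score(p,views,polys))[:3]
                            ~~~~~^^^^^^^^^^^^^^^
  File "ref.py", line 11, in score
    t=np.linspace(.05,.95,20)[:,None]; uv=proj(n,w(p,a+(b-a)*t)).astype(np.float32)
                                          ~~~~^^^^^^^^^^^^^^^^^^
  File "h.py", line 7, in proj
    m=optics.camera_model(n); T=np.array(m['cam_to_world']); P=np.atleast_2d(P)
ValueError: time passes only in moves, steps and waits
```

View pics/g1.png

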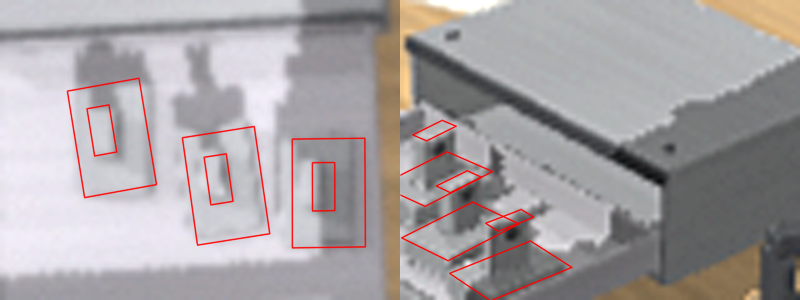

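Run:
```python
import cv2,numpy as np
A=[]
for n,(x0,y0) in(('s_top',(212,228)),('s_side',(246,200))):
    c=cv2.imread(f'pics/{n}.png')[y0:y0+66,x0:x0+66]
    c=cv2.resize(c,None,fx=6,fy=6,interpolation=cv2.INTER_CUBIC)
    g=cv2.cvtColor(c,cv2.COLOR_BGR2GRAY); g=cv2.createCLAHE(4,(3,3)).apply(g)
    for k in range(0,66,10):
        cv2.putText(g,str(x0+k),(k*6,10),0,.35,255,1);cv2.putText(g,str(y0+k),(0,k*6+4),0,.35,0,1); g[k*6,:8]=0; g[10:16,k*6]=0
    A.append(g)
cv2.imwrite('pics/i1.png',np.hstack(A))
```

```text
(no output)
```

View pics/i1.png

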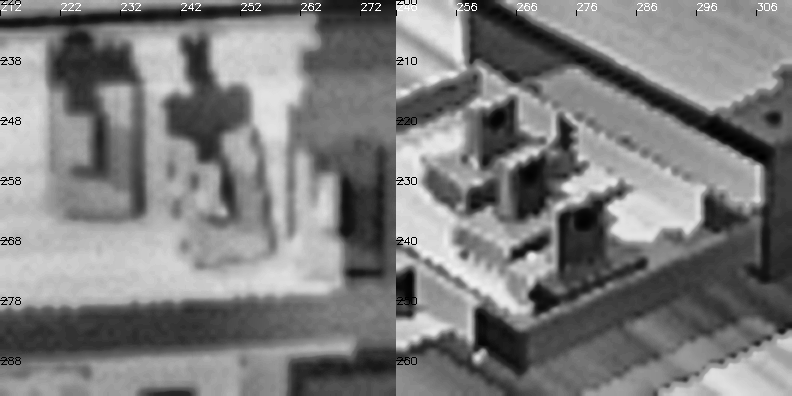

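```bash
python3 - <<'E'
from h import *
print('top',ray('top',[(225.1,250.8),(245.8,257.3)],.064).round(4))
print('side',(ray('side',[(246+96/6,200+102/6),(246+129/6,200+157/6),(246+186.5/6,200+204/6)],.064)+[0,.006,0]).round(4))
s=lambda l:ray('side',[(246+x/6,200+y/6) for x,y in l],.064)
for e in([(72,110),(121,95)],[(104,162),(154,152)],[(162,208),(211,200)]):
    a,b=s(e); print('edge len',np.linalg.norm(b-a).round(4),'yaw',np.arctan2(*(b-a)[[1,0]]).round(3))
E
python3 go.py .541 .236 .2 180
```

```text
top [[0.5433 0.247  0.064 ]
 [0.5266 0.1907 0.064 ]]
side [[0.5402 0.2449 0.064 ]
 [0.5202 0.1861 0.064 ]
 [0.5153 0.1302 0.064 ]]
edge len 0.0294 yaw -0.051
edge len 0.0265 yaw -0.251
edge len 0.0248 yaw -0.331
t 11.05 pos [ 0.6168 -0.194   0.2702] th 166.79 F [-0.7  1.4 -0.3] w 1.002 gf 0.0
off [0.172, 0.4013, 0.0701] ang [-0.0, 0.0, -0.294]
```

Emit:
drive_tool([
  {"gripper":125,"offset":[0.019,0.045,0],"angular":[0,0,0.18]},
  {"gripper":125,"offset":[0.038,0.09,0],"angular":[0,0,0.36]},
  {"gripper":125,"offset":[0.057,0.135,0],"angular":[0,0,0.54]},
  {"gripper":125,"offset":[0.076,0.18,0],"angular":[0,0,0.72]},
  {"gripper":125,"offset":[0.095,0.226,0],"angular":[0,0,0.9]},
], grip_force=20)

```text
t: 11.55
eef_pos: [0.5749, 0.0537, 0.27]
tool_rot: [-0.0, 0.451, 0.892, 0.0]
contact_force: [1.1, 1.8, 0.2]
gripper_width: 0.512
grasp_force: 0.0
```

```bash
python3 go.py .542 .246 .2 93
```

```text
t 11.55 pos [0.5749 0.0537 0.27  ] th 126.36 F [1.1 1.8 0.2] w 0.512 gf 0.0
off [0.1743, 0.0874, 0.0702] ang [0.0, -0.001, 0.741]
```

Emit:
drive_tool([
  {"gripper":125,"offset":[0.035,0.0175,0],"angular":[0,0,0.18]},
  {"gripper":125,"offset":[0.07,0.035,0.02],"angular":[0,0,0.36]},
  {"gripper":125,"offset":[0.11,0.055,0.04],"angular":[0,0,0.54]},
  {"gripper":125,"offset":[0.15,0.075,0.07],"angular":[0,0,0.74]},
  {"gripper":125,"offset":[0.1743,0.0874,0.07],"angular":[0,0,0.741]},
])

```text
t: 12.05
eef_pos: [0.5383, 0.2472, 0.1964]
tool_rot: [-0.002, 0.686, 0.727, -0.002]
contact_force: [0.7, 0.3, -0.1]
gripper_width: 0.509
grasp_force: 0.0
```

```bash
python3 go.py .542 .246 .11 93
```

```text
t 12.05 pos [0.5383 0.2472 0.1964] th 93.32 F [ 0.7  0.3 -0.1] w 0.509 gf 0.0
off [-0.0013, 0.0041, 0.0864] ang [-0.007, 0.001, 0.007]
```

Emit:
drive_tool([
  {"gripper":125,"offset":[-0.001,0.002,0.04],"angular":[0,0,0]},
  {"gripper":125,"offset":[-0.001,0.002,0.07],"angular":[0,0,0]},
  {"gripper":125,"offset":[-0.001,0.002,0.086],"angular":[0,0,0]},
  {"gripper":125,"offset":[-0.001,0.002,0.086],"angular":[0,0,0]},
])

```text
t: 12.45
eef_pos: [0.5425, 0.2416, 0.112]
tool_rot: [-0.001, 0.687, 0.727, -0.002]
contact_force: [0.4, -0.7, -0.0]
gripper_width: 0.509
grasp_force: 0.0
```

Emit:
drive_tool([
  {"gripper":255,"offset":[0,0,0],"angular":[0,0,0]},
  {"gripper":255,"offset":[0,0,0],"angular":[0,0,0]},
  {"gripper":255,"offset":[0,0,0],"angular":[0,0,0]},
  {"gripper":255,"offset":[0,0,0],"angular":[0,0,0]},
  {"gripper":255,"offset":[0,0,0],"angular":[0,0,0]},
])

```text
t: 12.95
eef_pos: [0.5449, 0.241, 0.1151]
tool_rot: [0.0, 0.687, 0.726, 0.001]
contact_force: [-0.9, -0.3, 6.9]
gripper_width: 0.3
grasp_force: 23.2
```

```bash
python3 go.py .542 .246 .11 183
```

```text
t 12.95 pos [0.5449 0.241  0.1151] th 93.16 F [-0.9 -0.3  6.9] w 0.3 gf 23.2
off [0.0051, -0.0027, 0.0051] ang [0.003, 0.0, -1.997]
```

Emit:
drive_tool([
  {"gripper":125,"offset":[0,0,-0.004],"angular":[0,0,0]},
  {"gripper":125,"offset":[0,0,-0.004],"angular":[0,0,0]},
  {"gripper":125,"offset":[0,0,-0.004],"angular":[0,0,0]},
  {"gripper":125,"offset":[0,0,-0.004],"angular":[0,0,0]},
])

```text
t: 13.35
eef_pos: [0.5442, 0.2408, 0.1179]
tool_rot: [-0.0, 0.687, 0.726, -0.0]
contact_force: [0.5, -0.9, 0.1]
gripper_width: 0.51
grasp_force: 0.0
```

Emit:
drive_tool([
  {"gripper":125,"offset":[0,0,0],"angular":[0,0,-0.19]},
  {"gripper":125,"offset":[0,0,0],"angular":[0,0,-0.38]},
  {"gripper":125,"offset":[0,0,0],"angular":[0,0,-0.57]},
  {"gripper":125,"offset":[0,0,0],"angular":[0,0,-0.76]},
  {"gripper":125,"offset":[0,0,0],"angular":[0,0,-0.95]},
])

```text
t: 13.85
eef_pos: [0.5442, 0.2407, 0.1178]
tool_rot: [-0.0, 0.372, 0.928, -0.0]
contact_force: [0.4, 0.5, -0.5]
gripper_width: 0.51
grasp_force: 0.0
```

Emit:
drive_tool([
  {"gripper":125,"offset":[0,0,0],"angular":[0,0,-0.19]},
  {"gripper":125,"offset":[0,0,0],"angular":[0,0,-0.38]},
  {"gripper":125,"offset":[0,0,0],"angular":[0,0,-0.57]},
  {"gripper":125,"offset":[0,0,0],"angular":[0,0,-0.76]},
  {"gripper":125,"offset":[0,0,0],"angular":[0,0,-0.95]},
])

```text
t: 14.35
eef_pos: [0.5442, 0.2406, 0.1178]
tool_rot: [-0.0, 0.009, 1.0, -0.0]
contact_force: [0.5, -0.5, 0.8]
gripper_width: 0.505
grasp_force: 0.0
```

Emit:
drive_tool([
  {"gripper":125,"offset":[0,0,0],"angular":[0,0,-0.1]},
  {"gripper":125,"offset":[0,0,0],"angular":[0,0,-0.1]},
  {"gripper":125,"offset":[0,0,0],"angular":[0,0,-0.1]},
  {"gripper":125,"offset":[0,0,0],"angular":[0,0,-0.1]},
])

```text
t: 14.75
eef_pos: [0.5443, 0.2407, 0.1179]
tool_rot: [-0.0, -0.027, 1.0, -0.0]
contact_force: [-0.5, 0.3, 0.5]
gripper_width: 0.512
grasp_force: 0.0
```

```bash
python3 go.py .542 .246 .112 183
```

```text
t 14.75 pos [0.5443 0.2407 0.1179] th -176.93 F [-0.5  0.3  0.5] w 0.512 gf 0.0
off [0.002, 0.0054, 0.0059] ang [-0.0, -0.0, 0.002]
```

Emit:
drive_tool([
  {"gripper":125,"offset":[0,0.003,0.006],"angular":[0,0,0]},
  {"gripper":125,"offset":[0,0.003,0.008],"angular":[0,0,0]},
  {"gripper":125,"offset":[0,0.003,0.008],"angular":[0,0,0]},
], grip_force=20)

```text
t: 15.05
eef_pos: [0.5437, 0.2439, 0.1093]
tool_rot: [-0.001, -0.028, 1.0, -0.0]
contact_force: [0.1, -0.4, -0.4]
gripper_width: 0.51
grasp_force: 0.0
```

Emit:
drive_tool([
  {"gripper":255,"offset":[0,0,0],"angular":[0,0,0]},
  {"gripper":255,"offset":[0,0,0],"angular":[0,0,0]},
  {"gripper":255,"offset":[0,0,0],"angular":[0,0,0]},
  {"gripper":255,"offset":[0,0,0],"angular":[0,0,0]},
  {"gripper":255,"offset":[0,0,0],"angular":[0,0,0]},
], grip_force=90)

```text
t: 15.55
eef_pos: [0.5442, 0.2443, 0.1102]
tool_rot: [0.0, -0.028, 1.0, 0.0]
contact_force: [-0.9, 2.2, 1.6]
gripper_width: 0.124
grasp_force: 87.9
```

Emit:
drive_tool([
  {"gripper":255,"offset":[0,0,0],"angular":[0,0,0]},
  {"gripper":255,"offset":[0,0,-0.02],"angular":[0,0,0]},
  {"gripper":255,"offset":[0,0,-0.06],"angular":[0,0,0]},
  {"gripper":255,"offset":[0,0,-0.1],"angular":[0,0,0]},
  {"gripper":255,"offset":[0,0,-0.1],"angular":[0,0,0]},
])

```text
t: 16.05
eef_pos: [0.5467, 0.244, 0.2148]
tool_rot: [0.004, -0.027, 1.0, 0.002]
contact_force: [0.8, 0.4, -3.3]
gripper_width: 0.12
grasp_force: 88.5
```

Run:
```python
from fit import *
from go import go
j=[.5558,-.2219,.046]
for y in(92,0,-92): print(w(j,[[0,y,8]]).round(4))
p=w(j,[[0,92,8]])[0]
go(p[0],p[1],.21,180+np.degrees(.046))
```

```text
[[ 0.5516 -0.13    0.008 ]]
[[ 0.5558 -0.2219  0.008 ]]
[[ 0.56   -0.3138  0.008 ]]
t 16.05 pos [0.5467 0.244  0.2148] th -176.9 F [ 0.8  0.4 -3.3] w 0.12 gf 88.5
off [0.0154, -0.3737, 0.0036] ang [0.004, 0.01, 0.01]
```

Emit:
drive_tool([
  {"gripper":255,"offset":[0.0016,-0.045,0],"angular":[0,0,0.01]},
  {"gripper":255,"offset":[0.0032,-0.09,0],"angular":[0,0,0.01]},
  {"gripper":255,"offset":[0.0048,-0.135,0],"angular":[0,0,0.01]},
  {"gripper":255,"offset":[0.0064,-0.18,0],"angular":[0,0,0.01]},
  {"gripper":255,"offset":[0.008,-0.225,0],"angular":[0,0,0.01]},
])

```text
t: 16.55
eef_pos: [0.5471, 0.0163, 0.2084]
tool_rot: [-0.002, -0.024, 1.0, -0.0]
contact_force: [1.0, -0.4, -4.2]
gripper_width: 0.121
grasp_force: 88.7
```

Emit:
drive_tool([
  {"gripper":255,"offset":[0.0016,-0.045,0],"angular":[0,0,0]},
  {"gripper":255,"offset":[0.0032,-0.09,0],"angular":[0,0,0]},
  {"gripper":255,"offset":[0.0045,-0.13,0],"angular":[0,0,0]},
  {"gripper":255,"offset":[0.0048,-0.147,0],"angular":[0,0,0]},
  {"gripper":255,"offset":[0.0048,-0.149,0],"angular":[0,0,0]},
])

```text
t: 17.05
eef_pos: [0.549, -0.1346, 0.2085]
tool_rot: [-0.002, -0.021, 1.0, -0.001]
contact_force: [-0.7, 0.1, -3.9]
gripper_width: 0.119
grasp_force: 88.8
```

Emit:
drive_tool([
  {"gripper":255,"offset":[0,0,0.02],"angular":[0,0,0]},
  {"gripper":255,"offset":[0,0,0.04],"angular":[0,0,0]},
  {"gripper":255,"offset":[0,0,0.06],"angular":[0,0,0]},
  {"gripper":255,"offset":[0,0,0.06],"angular":[0,0,0]},
  {"gripper":255,"offset":[0,0,0.06],"angular":[0,0,0]},
])

```text
t: 17.55
eef_pos: [0.5503, -0.1295, 0.1494]
tool_rot: [-0.001, -0.024, 1.0, 0.0]
contact_force: [0.7, 0.0, -3.5]
gripper_width: 0.123
grasp_force: 88.6
```

```bash
python3 go.py .5516 -.13 .106 182.64
```

```text
t 17.55 pos [ 0.5503 -0.1295  0.1494] th -177.22 F [ 0.7  0.  -3.5] w 0.123 gf 88.6
off [-0.0014, -0.0005, 0.0434] ang [0.001, -0.003, 0.003]
```

Emit:
drive_tool([
  {"gripper":255,"offset":[-0.0014,-0.0005,0.01],"angular":[0,0,0]},
  {"gripper":255,"offset":[-0.0014,-0.0005,0.02],"angular":[0,0,0]},
  {"gripper":255,"offset":[-0.0014,-0.0005,0.025],"angular":[0,0,0]},
  {"gripper":255,"offset":[-0.0014,-0.0005,0.025],"angular":[0,0,0]},
])

```text
t: 17.95
eef_pos: [0.5516, -0.1307, 0.1241]
tool_rot: [-0.001, -0.024, 1.0, 0.0]
contact_force: [-0.5, 0.7, -3.9]
gripper_width: 0.121
grasp_force: 88.9
```

Emit:
drive_tool([
  {"gripper":255,"offset":[0,0,0.003],"angular":[0,0,0]},
  {"gripper":255,"offset":[0,0,0.006],"angular":[0,0,0]},
  {"gripper":255,"offset":[0,0,0.009],"angular":[0,0,0]},
  {"gripper":255,"offset":[0,0,0.009],"angular":[0,0,0]},
])

```text
t: 18.35
eef_pos: [0.5521, -0.1306, 0.1156]
tool_rot: [-0.0, -0.024, 1.0, 0.0]
contact_force: [0.0, -0.1, -4.6]
gripper_width: 0.119
grasp_force: 88.9
```

```bash
python3 go.py .5516 -.13 .106 182.64
```

```text
t 18.35 pos [ 0.5521 -0.1306  0.1156] th -177.27 F [ 0.  -0.1 -4.6] w 0.119 gf 88.9
off [0.0004, 0.0007, 0.0096] ang [0.0, -0.001, 0.002]
```

Emit:
drive_tool([
  {"gripper":255,"offset":[0,0,0.004],"angular":[0,0,0]},
  {"gripper":255,"offset":[0,0,0.007],"angular":[0,0,0]},
  {"gripper":255,"offset":[0,0,0.0095],"angular":[0,0,0]},
  {"gripper":255,"offset":[0,0,0.01],"angular":[0,0,0]},
  {"gripper":255,"offset":[0,0,0.01],"angular":[0,0,0]},
])

```text
t: 18.85
eef_pos: [0.5522, -0.1306, 0.1063]
tool_rot: [-0.0, -0.024, 1.0, 0.0]
contact_force: [-3.2, 1.8, 3.6]
gripper_width: 0.121
grasp_force: 89.8
```

Emit:
drive_tool([
  {"gripper":140,"offset":[0,0,0],"angular":[0,0,0]},
  {"gripper":140,"offset":[0,0,0],"angular":[0,0,0]},
  {"gripper":140,"offset":[0,0,0],"angular":[0,0,0]},
  {"gripper":140,"offset":[0,0,-0.04],"angular":[0,0,0]},
  {"gripper":140,"offset":[0,0,-0.09],"angular":[0,0,0]},
], grip_force=20)

```text
t: 19.35
eef_pos: [0.5509, -0.1307, 0.195]
tool_rot: [-0.003, -0.024, 1.0, 0.0]
contact_force: [1.5, 0.3, 0.5]
gripper_width: 0.452
grasp_force: 0.0
```

Emit:
drive_tool([
  {"gripper":125,"offset":[0.003,0.035,-0.01],"angular":[0,0,0.19]},
  {"gripper":125,"offset":[0.006,0.07,-0.01],"angular":[0,0,0.38]},
  {"gripper":125,"offset":[0.009,0.105,-0.01],"angular":[0,0,0.57]},
  {"gripper":125,"offset":[0.012,0.14,-0.01],"angular":[0,0,0.76]},
  {"gripper":125,"offset":[0.015,0.175,-0.01],"angular":[0,0,0.95]},
])

```text
t: 19.85
eef_pos: [0.5289, 0.0444, 0.2063]
tool_rot: [0.0, 0.345, 0.938, 0.0]
contact_force: [0.1, 0.4, 0.3]
gripper_width: 0.507
grasp_force: 0.0
```

```bash
python3 go.py .519 .132 .2 92
```

```text
t 19.85 pos [0.5289 0.0444 0.2063] th 139.59 F [0.1 0.4 0.3] w 0.507 gf 0.0
off [0.0643, 0.0603, 0.0063] ang [0.001, 0.0, 1.058]
```

Emit:
drive_tool([
  {"gripper":125,"offset":[0.013,0.012,0],"angular":[0,0,0.19]},
  {"gripper":125,"offset":[0.026,0.024,0],"angular":[0,0,0.38]},
  {"gripper":125,"offset":[0.039,0.036,0],"angular":[0,0,0.57]},
  {"gripper":125,"offset":[0.052,0.048,0],"angular":[0,0,0.76]},
  {"gripper":125,"offset":[0.0643,0.0603,0],"angular":[0,0,0.95]},
])

```text
t: 20.35
eef_pos: [0.5186, 0.1315, 0.2061]
tool_rot: [0.0, 0.663, 0.748, 0.0]
contact_force: [-0.3, -0.4, 0.7]
gripper_width: 0.508
grasp_force: 0.0
```

Emit:
drive_tool([
  {"gripper":125,"offset":[0,0,0.04],"angular":[0,0,0.1]},
  {"gripper":125,"offset":[0,0,0.05],"angular":[0,0,0.1]},
  {"gripper":125,"offset":[0,0,0.05],"angular":[0,0,0.1]},
  {"gripper":125,"offset":[0,0,0.05],"angular":[0,0,0.1]},
])

```text
t: 20.75
eef_pos: [0.519, 0.13, 0.1567]
tool_rot: [0.0, 0.69, 0.724, 0.0]
contact_force: [-0.4, 0.4, 0.6]
gripper_width: 0.51
grasp_force: 0.0
```

Run:
```python
from ov import *
from go import go
go(.519,.132,.111,92)
A=[]
for n,(x0,y0) in(('top',(212,228)),('side',(246,200))):
    c=snap(n,'u_'+n)[y0:y0+66,x0:x0+66]
    A.append(cv2.resize(c,None,fx=6,fy=6,interpolation=cv2.INTER_CUBIC))
cv2.imwrite('pics/j1.png',np.hstack(A))
```

```text
t 20.75 pos [0.519  0.13   0.1567] th 92.73 F [-0.4  0.4  0.6] w 0.51 gf 0.0
off [0.002, 0.0001, 0.0457] ang [0.0, 0.0, 0.016]
```

View pics/j1.png

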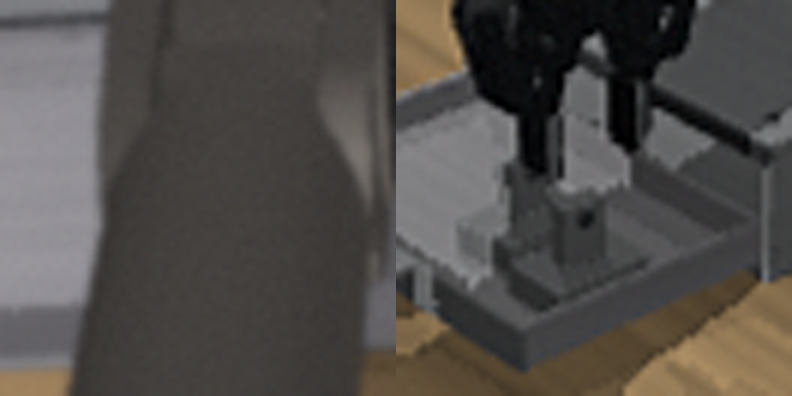

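The side view shows C's lug at about (580,200), centred between the fingers at (540,165) and (630,130). I'll descend and centre along x.

Emit:
drive_tool([
  {"gripper":125,"offset":[0.002,0,0.02],"angular":[0,0,0]},
  {"gripper":125,"offset":[0.002,0,0.04],"angular":[0,0,0]},
  {"gripper":125,"offset":[0.002,0,0.045],"angular":[0,0,0]},
  {"gripper":125,"offset":[0.002,0,0.045],"angular":[0,0,0]},
])

```text
t: 21.25
eef_pos: [0.5185, 0.1325, 0.1113]
tool_rot: [-0.0, 0.69, 0.724, -0.0]
contact_force: [-0.2, -0.0, 0.4]
gripper_width: 0.513
grasp_force: 0.0
```

Emit:
drive_tool([
  {"gripper":255,"offset":[0,0,0],"angular":[0,0,0]},
  {"gripper":255,"offset":[0,0,0],"angular":[0,0,0]},
  {"gripper":255,"offset":[0,0,0],"angular":[0,0,0]},
  {"gripper":255,"offset":[0,0,0],"angular":[0,0,0]},
  {"gripper":255,"offset":[0,0,0],"angular":[0,0,0]},
])

```text
t: 21.75
eef_pos: [0.5192, 0.1328, 0.1121]
tool_rot: [0.0, 0.69, 0.724, 0.001]
contact_force: [-1.0, -1.2, 7.0]
gripper_width: 0.298
grasp_force: 21.4
```

Emit:
drive_tool([
  {"gripper":125,"offset":[0,0,-0.004],"angular":[0,0,0]},
  {"gripper":125,"offset":[0,0,-0.004],"angular":[0,0,0]},
  {"gripper":125,"offset":[0,0,-0.004],"angular":[0,0,0]},
  {"gripper":125,"offset":[0,0,-0.004],"angular":[0,0,0]},
])

```text
t: 22.15
eef_pos: [0.5184, 0.1329, 0.115]
tool_rot: [-0.0, 0.69, 0.724, -0.0]
contact_force: [-0.1, 0.3, -0.2]
gripper_width: 0.508
grasp_force: 0.0
```

```bash
python3 go.py .519 .132 .111 182.6
```

```text
t 22.15 pos [0.5184 0.1329 0.115 ] th 92.73 F [-0.1  0.3 -0.2] w 0.508 gf 0.0
off [-0.0009, 0.0006, 0.004] ang [-0.0, -0.0, -1.997]
```

Emit:
drive_tool([
  {"gripper":125,"offset":[0,0,0],"angular":[0,0,-0.19]},
  {"gripper":125,"offset":[0,0,0],"angular":[0,0,-0.38]},
  {"gripper":125,"offset":[0,0,0],"angular":[0,0,-0.57]},
  {"gripper":125,"offset":[0,0,0],"angular":[0,0,-0.76]},
  {"gripper":125,"offset":[0,0,0],"angular":[0,0,-0.95]},
])

```text
t: 22.65
eef_pos: [0.5183, 0.1328, 0.1148]
tool_rot: [-0.0, 0.376, 0.927, -0.0]
contact_force: [-0.1, -0.1, 0.0]
gripper_width: 0.512
grasp_force: 0.0
```

Emit:
drive_tool([
  {"gripper":125,"offset":[0,0,0],"angular":[0,0,-0.19]},
  {"gripper":125,"offset":[0,0,0],"angular":[0,0,-0.38]},
  {"gripper":125,"offset":[0,0,0],"angular":[0,0,-0.57]},
  {"gripper":125,"offset":[0,0,0],"angular":[0,0,-0.76]},
  {"gripper":125,"offset":[0,0,0],"angular":[0,0,-0.95]},
])

```text
t: 23.15
eef_pos: [0.5183, 0.1327, 0.1148]
tool_rot: [-0.0, 0.013, 1.0, -0.0]
contact_force: [-0.0, 0.1, 0.1]
gripper_width: 0.504
grasp_force: 0.0
```

Emit:
drive_tool([
  {"gripper":125,"offset":[0,0,0.002],"angular":[0,0,-0.1]},
  {"gripper":125,"offset":[0,0,0.005],"angular":[0,0,-0.1]},
  {"gripper":125,"offset":[0,0,0.005],"angular":[0,0,-0.1]},
  {"gripper":255,"offset":[0,0,0.005],"angular":[0,0,-0.1]},
  {"gripper":255,"offset":[0,0,0.005],"angular":[0,0,-0.1]},
])

```text
t: 23.65
eef_pos: [0.5185, 0.1332, 0.1101]
tool_rot: [0.0, -0.023, 1.0, 0.0]
contact_force: [-0.7, 4.2, 2.7]
gripper_width: 0.18
grasp_force: 2.0
```

Emit:
drive_tool([
  {"gripper":255,"offset":[0,0,0],"angular":[0,0,0]},
  {"gripper":255,"offset":[0,0,0],"angular":[0,0,0]},
  {"gripper":255,"offset":[0,0,0],"angular":[0,0,0]},
  {"gripper":255,"offset":[0,0,0],"angular":[0,0,0]},
], grip_force=90)

```text
t: 24.05
eef_pos: [0.5186, 0.1334, 0.1102]
tool_rot: [0.0, -0.024, 1.0, 0.0]
contact_force: [0.1, 2.9, 1.2]
gripper_width: 0.123
grasp_force: 87.9
```

Emit:
drive_tool([
  {"gripper":255,"offset":[0,0,-0.02],"angular":[0,0,0]},
  {"gripper":255,"offset":[0,0,-0.06],"angular":[0,0,0]},
  {"gripper":255,"offset":[0,0,-0.09],"angular":[0,0,0]},
  {"gripper":255,"offset":[0,0,-0.09],"angular":[0,0,0]},
  {"gripper":255,"offset":[0,0,-0.09],"angular":[0,0,0]},
])

```text
t: 24.55
eef_pos: [0.5179, 0.1321, 0.1995]
tool_rot: [-0.0, -0.023, 1.0, -0.0]
contact_force: [-0.7, 0.6, -4.6]
gripper_width: 0.127
grasp_force: 88.6
```

```bash
python3 go.py .5559 -.2219 .2 182.64
```

```text
t 24.55 pos [0.5179 0.1321 0.1995] th -177.31 F [-0.7  0.6 -4.6] w 0.127 gf 88.6
off [-0.0213, -0.3554, -0.0003] ang [-0.001, -0.001, 0.001]
```

Emit:
drive_tool([
  {"gripper":255,"offset":[-0.0026,-0.045,0],"angular":[0,0,0]},
  {"gripper":255,"offset":[-0.0053,-0.09,0],"angular":[0,0,0]},
  {"gripper":255,"offset":[-0.0079,-0.135,0],"angular":[0,0,0]},
  {"gripper":255,"offset":[-0.0105,-0.18,0],"angular":[0,0,0]},
  {"gripper":255,"offset":[-0.0131,-0.225,0],"angular":[0,0,0]},
])

```text
t: 25.05
eef_pos: [0.5405, -0.0932, 0.1976]
tool_rot: [-0.002, -0.024, 1.0, 0.0]
contact_force: [1.0, 0.7, -4.3]
gripper_width: 0.123
grasp_force: 88.8
```

Emit:
drive_tool([
  {"gripper":255,"offset":[-0.0025,-0.045,0],"angular":[0,0,0]},
  {"gripper":255,"offset":[-0.005,-0.09,0],"angular":[0,0,0]},
  {"gripper":255,"offset":[-0.0075,-0.12,0],"angular":[0,0,0]},
  {"gripper":255,"offset":[-0.0079,-0.131,0],"angular":[0,0,0]},
  {"gripper":255,"offset":[-0.0079,-0.1316,0],"angular":[0,0,0]},
])

```text
t: 25.55
eef_pos: [0.5546, -0.2243, 0.1977]
tool_rot: [-0.002, -0.022, 1.0, 0.0]
contact_force: [-0.0, 1.0, -3.7]
gripper_width: 0.118
grasp_force: 88.8
```

Emit:
drive_tool([
  {"gripper":255,"offset":[0,0,0.03],"angular":[0,0,0]},
  {"gripper":255,"offset":[0,0,0.05],"angular":[0,0,0]},
  {"gripper":255,"offset":[0,0,0.05],"angular":[0,0,0]},
  {"gripper":255,"offset":[0,0,0.05],"angular":[0,0,0]},
  {"gripper":255,"offset":[0,0,0.05],"angular":[0,0,0]},
])

```text
t: 26.05
eef_pos: [0.5571, -0.2217, 0.1509]
tool_rot: [0.001, -0.024, 1.0, -0.0]
contact_force: [0.4, -0.2, -3.3]
gripper_width: 0.122
grasp_force: 88.6
```

```bash
python3 go.py .5561 -.2222 .106 182.64
```

```text
t 26.05 pos [ 0.5571 -0.2217  0.1509] th -177.22 F [ 0.4 -0.2 -3.3] w 0.122 gf 88.6
off [0.001, -0.0004, 0.0449] ang [-0.0, 0.002, 0.003]
```

Emit:
drive_tool([
  {"gripper":255,"offset":[0.0005,-0.0005,0.01],"angular":[0,0,0]},
  {"gripper":255,"offset":[0.0005,-0.0005,0.02],"angular":[0,0,0]},
  {"gripper":255,"offset":[0.0005,-0.0005,0.026],"angular":[0,0,0]},
  {"gripper":255,"offset":[0.0005,-0.0005,0.026],"angular":[0,0,0]},
])

```text
t: 26.45
eef_pos: [0.555, -0.2227, 0.1226]
tool_rot: [-0.001, -0.024, 1.0, 0.0]
contact_force: [-0.2, -0.1, -4.0]
gripper_width: 0.121
grasp_force: 88.9
```

Emit:
drive_tool([
  {"gripper":255,"offset":[0,0,0.003],"angular":[0,0,0]},
  {"gripper":255,"offset":[0,0,0.006],"angular":[0,0,0]},
  {"gripper":255,"offset":[0,0,0.009],"angular":[0,0,0]},
  {"gripper":255,"offset":[0,0,0.009],"angular":[0,0,0]},
])

```text
t: 26.85
eef_pos: [0.5559, -0.2227, 0.1147]
tool_rot: [-0.0, -0.024, 1.0, 0.0]
contact_force: [-0.0, 0.4, -4.0]
gripper_width: 0.121
grasp_force: 89.2
```

```bash
python3 go.py .5561 -.2222 .106 182.64
```

```text
t 26.85 pos [ 0.5559 -0.2227  0.1147] th -177.27 F [-0.   0.4 -4. ] w 0.121 gf 89.2
off [-0.0003, 0.0005, 0.0087] ang [0.0, -0.0, 0.002]
```

Inside the walls with no contact. Next I'll seat it, release it, and head for B.

Emit:
drive_tool([
  {"gripper":255,"offset":[0,0,0.004],"angular":[0,0,0]},
  {"gripper":255,"offset":[0,0,0.007],"angular":[0,0,0]},
  {"gripper":255,"offset":[0,0,0.0085],"angular":[0,0,0]},
  {"gripper":255,"offset":[0,0,0.009],"angular":[0,0,0]},
  {"gripper":255,"offset":[0,0,0.009],"angular":[0,0,0]},
])

```text
t: 27.35
eef_pos: [0.5556, -0.2226, 0.1062]
tool_rot: [-0.0, -0.024, 1.0, 0.0]
contact_force: [-2.0, 4.2, 4.0]
gripper_width: 0.123
grasp_force: 90.1
```

Emit:
drive_tool([
  {"gripper":140,"offset":[0,0,0],"angular":[0,0,0]},
  {"gripper":140,"offset":[0,0,0],"angular":[0,0,0]},
  {"gripper":140,"offset":[0,0,0],"angular":[0,0,0]},
  {"gripper":140,"offset":[0,0,-0.04],"angular":[0,0,0]},
  {"gripper":140,"offset":[0,0,-0.09],"angular":[0,0,0]},
], grip_force=20)

```text
t: 27.85
eef_pos: [0.5545, -0.2228, 0.1949]
tool_rot: [-0.002, -0.024, 1.0, 0.001]
contact_force: [1.0, 0.1, -0.4]
gripper_width: 0.45
grasp_force: 0.0
```

Emit:
drive_tool([
  {"gripper":125,"offset":[0.001,0.045,-0.01],"angular":[0,0,0.19]},
  {"gripper":125,"offset":[0.002,0.09,-0.01],"angular":[0,0,0.38]},
  {"gripper":125,"offset":[0.003,0.135,-0.01],"angular":[0,0,0.57]},
  {"gripper":125,"offset":[0.004,0.18,-0.01],"angular":[0,0,0.76]},
  {"gripper":125,"offset":[0.005,0.225,-0.01],"angular":[0,0,0.95]},
])

```text
t: 28.35
eef_pos: [0.5403, 0.0026, 0.2064]
tool_rot: [0.001, 0.345, 0.939, 0.0]
contact_force: [1.0, 0.6, 0.6]
gripper_width: 0.512
grasp_force: 0.0
```

```bash
python3 go.py .5275 .190 .2 97
```

```text
t 28.35 pos [0.5403 0.0026 0.2064] th 139.67 F [1.  0.6 0.6] w 0.512 gf 0.0
off [0.131, 0.1346, 0.0064] ang [0.001, 0.001, 0.948]
```

Run:
```python
from h import *
for n,(x0,y0,x1,y1) in(('side',(262,223,273,237)),('top',(238,246,260,274))):
    old=cv2.imread(f'pics/s_{n}.png'); im=snap(n,'v_'+n)
    t=old[y0:y1,x0:x1]; r=im[y0-20:y1+20,x0-20:x1+20]
    m=cv2.matchTemplate(r,t,cv2.TM_CCOEFF_NORMED); _,v,_,l=cv2.minMaxLoc(m); print(n,round(v,2),np.array(l)-20, 'at same',round(float(m[20,20]),2))
```

```text
side 0.66 [0 0] at same 0.66
top 0.95 [ 0 -1] at same 0.93
```

Emit:
drive_tool([
  {"gripper":125,"offset":[0.026,0.027,0],"angular":[0,0,0.19]},
  {"gripper":125,"offset":[0.052,0.054,0],"angular":[0,0,0.38]},
  {"gripper":125,"offset":[0.078,0.081,0],"angular":[0,0,0.57]},
  {"gripper":125,"offset":[0.105,0.108,0],"angular":[0,0,0.76]},
  {"gripper":125,"offset":[0.131,0.1346,0],"angular":[0,0,0.948]},
])

```text
t: 28.95
eef_pos: [0.5265, 0.1894, 0.2063]
tool_rot: [0.0, 0.662, 0.749, 0.0]
contact_force: [0.5, 0.8, 1.1]
gripper_width: 0.507
grasp_force: 0.0
```

Emit:
drive_tool([
  {"gripper":125,"offset":[0,0,0.02],"angular":[0,0,0]},
  {"gripper":125,"offset":[0,0,0.035],"angular":[0,0,0]},
  {"gripper":125,"offset":[0,0,0.035],"angular":[0,0,0]},
  {"gripper":125,"offset":[0,0,0.035],"angular":[0,0,0]},
])

```text
t: 29.35
eef_pos: [0.5267, 0.1878, 0.1712]
tool_rot: [0.0, 0.66, 0.751, -0.0]
contact_force: [-1.3, 0.7, 0.4]
gripper_width: 0.51
grasp_force: 0.0
```

```bash
python3 go.py .5275 .190 .111 97
```

```text
t 29.35 pos [0.5267 0.1878 0.1712] th 97.37 F [-1.3  0.7  0.4] w 0.51 gf 0.0
off [0.0021, 0.0011, 0.0602] ang [0.0, 0.001, 0.008]
```

Emit:
drive_tool([
  {"gripper":125,"offset":[0.002,0.001,0.03],"angular":[0,0,0]},
  {"gripper":125,"offset":[0.002,0.001,0.055],"angular":[0,0,0]},
  {"gripper":125,"offset":[0.002,0.001,0.06],"angular":[0,0,0]},
  {"gripper":125,"offset":[0.002,0.001,0.06],"angular":[0,0,0]},
])

```text
t: 29.75
eef_pos: [0.5273, 0.19, 0.1113]
tool_rot: [-0.0, 0.66, 0.751, -0.0]
contact_force: [0.6, -0.0, 0.6]
gripper_width: 0.513
grasp_force: 0.0
```

Emit:
drive_tool([
  {"gripper":255,"offset":[0,0,0],"angular":[0,0,0]},
  {"gripper":255,"offset":[0,0,0],"angular":[0,0,0]},
  {"gripper":255,"offset":[0,0,0],"angular":[0,0,0]},
  {"gripper":255,"offset":[0,0,0],"angular":[0,0,0]},
  {"gripper":255,"offset":[0,0,0],"angular":[0,0,0]},
])

```text
t: 30.25
eef_pos: [0.5278, 0.1906, 0.1125]
tool_rot: [0.0, 0.66, 0.751, 0.001]
contact_force: [-1.1, -1.3, 6.2]
gripper_width: 0.299
grasp_force: 20.7
```

Emit:
drive_tool([
  {"gripper":125,"offset":[0,0,-0.004],"angular":[0,0,0]},
  {"gripper":125,"offset":[0,0,-0.004],"angular":[0,0,0]},
  {"gripper":125,"offset":[0,0,-0.004],"angular":[0,0,0]},
  {"gripper":125,"offset":[0,0,-0.004],"angular":[0,0,0]},
])

```text
t: 30.65
eef_pos: [0.527, 0.1907, 0.115]
tool_rot: [0.0, 0.66, 0.751, 0.0]
contact_force: [0.0, 0.6, 0.1]
gripper_width: 0.508
grasp_force: 0.0
```

```bash
python3 go.py .5275 .190 .11 187.4
```

```text
t 30.65 pos [0.527  0.1907 0.115 ] th 97.4 F [0.  0.6 0.1] w 0.508 gf 0.0
off [-0.0008, 0.0004, 0.005] ang [0.0, 0.0, -2.0]
```

Emit:
drive_tool([
  {"gripper":125,"offset":[0,0,0],"angular":[0,0,-0.19]},
  {"gripper":125,"offset":[0,0,0],"angular":[0,0,-0.38]},
  {"gripper":125,"offset":[0,0,0],"angular":[0,0,-0.57]},
  {"gripper":125,"offset":[0,0,0],"angular":[0,0,-0.76]},
  {"gripper":125,"offset":[0,0,0],"angular":[0,0,-0.95]},
])

```text
t: 31.15
eef_pos: [0.5269, 0.1906, 0.1148]
tool_rot: [-0.0, 0.338, 0.941, -0.0]
contact_force: [0.6, -0.8, -1.0]
gripper_width: 0.51
grasp_force: 0.0
```

Emit:
drive_tool([
  {"gripper":125,"offset":[0,0,0],"angular":[0,0,-0.19]},
  {"gripper":125,"offset":[0,0,0],"angular":[0,0,-0.38]},
  {"gripper":125,"offset":[0,0,0],"angular":[0,0,-0.57]},
  {"gripper":125,"offset":[0,0,0],"angular":[0,0,-0.76]},
  {"gripper":125,"offset":[0,0,0],"angular":[0,0,-0.95]},
])

```text
t: 31.65
eef_pos: [0.5269, 0.1905, 0.1148]
tool_rot: [-0.0, -0.028, 1.0, -0.0]
contact_force: [-0.3, -0.2, 0.5]
gripper_width: 0.509
grasp_force: 0.0
```

Emit:
drive_tool([
  {"gripper":125,"offset":[0,0,0.002],"angular":[0,0,-0.1]},
  {"gripper":125,"offset":[0,0,0.005],"angular":[0,0,-0.1]},
  {"gripper":125,"offset":[0,0,0.005],"angular":[0,0,-0.1]},
  {"gripper":255,"offset":[0,0,0.005],"angular":[0,0,-0.1]},
  {"gripper":255,"offset":[0,0,0.005],"angular":[0,0,-0.1]},
])

```text
t: 32.15
eef_pos: [0.5269, 0.1907, 0.11]
tool_rot: [-0.0, -0.064, 0.998, -0.0]
contact_force: [-0.4, -0.1, -0.5]
gripper_width: 0.177
grasp_force: 0.0
```

Emit:
drive_tool([
  {"gripper":255,"offset":[0,0,0],"angular":[0,0,0]},
  {"gripper":255,"offset":[0,0,0],"angular":[0,0,0]},
  {"gripper":255,"offset":[0,0,0],"angular":[0,0,0]},
  {"gripper":255,"offset":[0,0,0],"angular":[0,0,0]},
], grip_force=90)

```text
t: 32.55
eef_pos: [0.5271, 0.1907, 0.1102]
tool_rot: [0.0, -0.064, 0.998, 0.0]
contact_force: [0.3, 0.5, 1.5]
gripper_width: 0.118
grasp_force: 88.2
```

Emit:
drive_tool([
  {"gripper":255,"offset":[0,0,-0.02],"angular":[0,0,0]},
  {"gripper":255,"offset":[0,0,-0.06],"angular":[0,0,0]},
  {"gripper":255,"offset":[0,0,-0.09],"angular":[0,0,0]},
  {"gripper":255,"offset":[0,0,-0.09],"angular":[0,0,0.106]},
  {"gripper":255,"offset":[0,0,-0.09],"angular":[0,0,0.106]},
])

```text
t: 33.05
eef_pos: [0.5269, 0.1905, 0.2005]
tool_rot: [0.0, -0.022, 1.0, 0.0]
contact_force: [0.1, -0.6, -3.0]
gripper_width: 0.123
grasp_force: 87.9
```

```bash
python3 go.py .5603 -.3142 .2 182.64
```

```text
t 33.05 pos [0.5269 0.1905 0.2005] th -177.43 F [ 0.1 -0.6 -3. ] w 0.123 gf 87.9
off [-0.0108, -0.5057, 0.0004] ang [0.0, 0.001, -0.002]
```

Emit:
drive_tool([
  {"gripper":255,"offset":[-0.001,-0.045,0],"angular":[0,0,0]},
  {"gripper":255,"offset":[-0.002,-0.09,0],"angular":[0,0,0]},
  {"gripper":255,"offset":[-0.003,-0.135,0],"angular":[0,0,0]},
  {"gripper":255,"offset":[-0.004,-0.18,0],"angular":[0,0,0]},
  {"gripper":255,"offset":[-0.005,-0.225,0],"angular":[0,0,0]},
])

```text
t: 33.55
eef_pos: [0.5411, -0.0357, 0.1987]
tool_rot: [-0.001, -0.024, 1.0, -0.0]
contact_force: [1.4, -0.4, -2.2]
gripper_width: 0.122
grasp_force: 88.1
```

Emit:
drive_tool([
  {"gripper":255,"offset":[-0.001,-0.045,0],"angular":[0,0,0]},
  {"gripper":255,"offset":[-0.002,-0.09,0],"angular":[0,0,0]},
  {"gripper":255,"offset":[-0.003,-0.135,0],"angular":[0,0,0]},
  {"gripper":255,"offset":[-0.004,-0.18,0],"angular":[0,0,0]},
  {"gripper":255,"offset":[-0.005,-0.225,0],"angular":[0,0,0]},
])

```text
t: 34.05
eef_pos: [0.5564, -0.26, 0.1984]
tool_rot: [-0.001, -0.024, 1.0, 0.001]
contact_force: [0.9, 1.0, -1.9]
gripper_width: 0.119
grasp_force: 88.1
```

Emit:
drive_tool([
  {"gripper":255,"offset":[-0.0005,-0.035,0],"angular":[0,0,0]},
  {"gripper":255,"offset":[-0.0008,-0.0557,0.03],"angular":[0,0,0]},
  {"gripper":255,"offset":[-0.0008,-0.0557,0.05],"angular":[0,0,0]},
  {"gripper":255,"offset":[-0.0008,-0.0557,0.05],"angular":[0,0,0]},
  {"gripper":255,"offset":[-0.0008,-0.0557,0.05],"angular":[0,0,0]},
])

```text
t: 34.55
eef_pos: [0.5604, -0.3131, 0.1489]
tool_rot: [-0.001, -0.024, 1.0, 0.001]
contact_force: [0.1, -0.5, -1.6]
gripper_width: 0.125
grasp_force: 88.2
```

```bash
python3 go.py .5603 -.3142 .106 182.64
```

```text
t 34.55 pos [ 0.5604 -0.3131  0.1489] th -177.27 F [ 0.1 -0.5 -1.6] w 0.125 gf 88.2
off [0.0001, -0.0012, 0.0429] ang [0.002, -0.003, 0.002]
```

Emit:
drive_tool([
  {"gripper":255,"offset":[0,-0.0008,0.01],"angular":[0,0,0]},
  {"gripper":255,"offset":[0,-0.0008,0.02],"angular":[0,0,0]},
  {"gripper":255,"offset":[0,-0.0008,0.026],"angular":[0,0,0]},
  {"gripper":255,"offset":[0,-0.0008,0.026],"angular":[0,0,0]},
])

```text
t: 34.95
eef_pos: [0.5604, -0.3143, 0.1229]
tool_rot: [-0.001, -0.023, 1.0, 0.0]
contact_force: [-0.4, 0.4, -2.5]
gripper_width: 0.12
grasp_force: 88.2
```

Emit:
drive_tool([
  {"gripper":255,"offset":[0,0,0.003],"angular":[0,0,0]},
  {"gripper":255,"offset":[0,0,0.006],"angular":[0,0,0]},
  {"gripper":255,"offset":[0,0,0.009],"angular":[0,0,0]},
  {"gripper":255,"offset":[0,0,0.009],"angular":[0,0,0]},
])

```text
t: 35.35
eef_pos: [0.5614, -0.315, 0.1196]
tool_rot: [0.001, -0.023, 1.0, -0.0]
contact_force: [-11.1, 8.0, 32.0]
gripper_width: 0.125
grasp_force: 93.5
```

```bash
python3 go.py .5603 -.3142 .106 182.64
```

```text
t 35.35 pos [ 0.5614 -0.315   0.1196] th -177.38 F [-11.1   8.   32. ] w 0.125 gf 93.5
off [0.0011, 0.0009, 0.0136] ang [-0.0, 0.001, -0.0]
```

Run:
```python
from h import *
o,_=state(); print(np.round(o['contact_force'],1),np.round(o['torque'],3),np.round(o['eef_pos'],4)); im=snap('side','w_side'); t=snap('top','w_top')
a=cv2.resize(im[255:355,320:440],None,fx=6,fy=6,interpolation=cv2.INTER_CUBIC); cv2.imwrite('pics/k1.png',a)
```

```text
[-11.1   8.   32. ] [ 1.184e+00  2.713e+00 -2.000e-03] [ 0.5614 -0.315   0.1196]
```

View pics/k1.png

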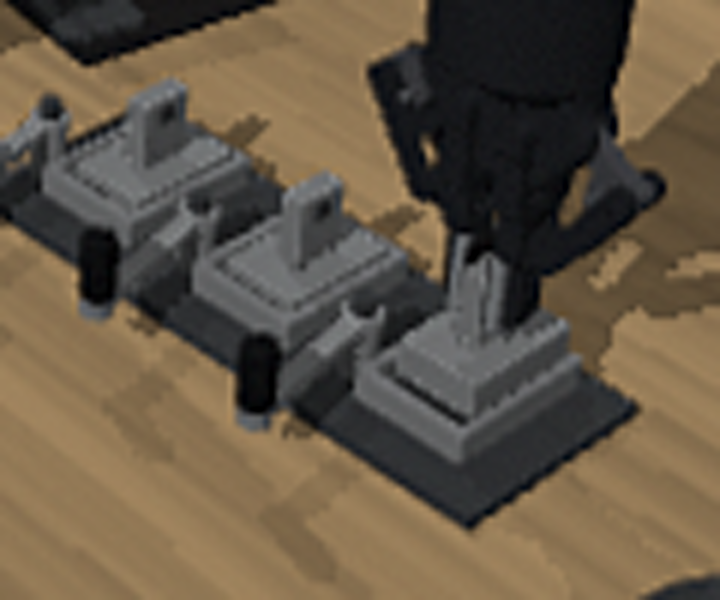

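The side view shows brackets seated in pockets 0 and 1. Bracket B is still raised over pocket 2, with a wide dark gap along the -x wall from (390,365) to (465,412), so it sits too far to +x. I'll quantify that.

Run:
```python
from fit import *
K=lambda a:np.c_[320+(np.array(a,float)[:,0]+.5)/6-.5,255+(np.array(a,float)[:,1]+.5)/6-.5]
j=[.5558,-.2219,.046]
pr=proj('side',w(j,[[-37.5,-92-27.5,22],[-37.5,-92+27.5,22],[37.5,-92-27.5,22]])); print('wall proj',((pr-[320,255])*6).round(0).tolist(),'seen 460,440 357,375 580,362')
b=proj('side',w([.5614,-.315,.046],[[-30,-20,21.5],[-30,20,21.5],[30,-20,21.5],[-30,-20,39.5],[30,-20,39.5],[-30,20,39.5]])); print('base proj',((b-[320,255])*6).round(0).tolist())
im=cv2.imread('pics/w_side.png'); g=cv2.cvtColor(im,cv2.COLOR_BGR2GRAY)
# profile along jig x through -x wall, at y=0 and -8 of pocket 2, height 22
for y in(8,0,-8):
    x=np.arange(-42,-18,1.); P=w(j,[[a,-92+y,22] for a in x]); uv=proj('side',P).astype(np.float32)
    print(y,[int(v) for v in cv2.remap(g,uv[:,:1],uv[:,1:],1)[:,0]])
for x0 in(-15,0,12):
    y=np.arange(-32,-10,1.); uv=proj('side',w(j,[[x0,-92+a,22] for a in y])).astype(np.float32)
    print(x0,[int(v) for v in cv2.remap(g,uv[:,:1],uv[:,1:],1)[:,0]])
```

```text
wall proj [[463.0, 433.0], [357.0, 365.0], [583.0, 354.0]] seen 460,440 357,375 580,362
base proj [[465.0, 417.0], [388.0, 367.0], [561.0, 354.0], [470.0, 381.0], [566.0, 318.0], [392.0, 332.0]]
8 [98, 101, 103, 107, 109, 106, 100, 86, 70, 50, 43, 43, 47, 54, 73, 94, 106, 110, 105, 101, 99, 98, 97, 97]
0 [98, 101, 104, 107, 109, 106, 101, 92, 72, 57, 47, 43, 47, 57, 71, 82, 93, 99, 100, 99, 98, 98, 98, 97]
-8 [98, 101, 105, 108, 111, 113, 101, 82, 64, 43, 33, 32, 45, 59, 73, 84, 95, 98, 99, 98, 97, 97, 97, 97]
-15 [64, 64, 66, 72, 80, 91, 96, 92, 81, 69, 66, 69, 68, 64, 63, 64, 66, 68, 74, 83, 94, 101]
0 [65, 64, 64, 70, 80, 90, 98, 101, 97, 86, 73, 64, 60, 62, 63, 65, 65, 66, 68, 72, 77, 84]
12 [64, 65, 69, 78, 88, 97, 109, 106, 98, 89, 77, 67, 61, 62, 63, 64, 64, 65, 68, 73, 79, 86]
```

Emit:
drive_tool([
  {"gripper":255,"offset":[0,0,-0.006],"angular":[0,0,0]},
  {"gripper":255,"offset":[0,0,-0.012],"angular":[0,0,0]},
  {"gripper":255,"offset":[0.0035,0,-0.012],"angular":[0,0,0]},
  {"gripper":255,"offset":[0.0035,0,-0.012],"angular":[0,0,0]},
  {"gripper":255,"offset":[0.0035,0,-0.012],"angular":[0,0,0]},
])

```text
t: 35.95
eef_pos: [0.557, -0.315, 0.1264]
tool_rot: [-0.0, -0.023, 1.0, 0.0]
contact_force: [-0.9, 0.8, -2.2]
gripper_width: 0.124
grasp_force: 88.3
```

Emit:
drive_tool([
  {"gripper":255,"offset":[0,0,0.004],"angular":[0,0,0]},
  {"gripper":255,"offset":[0,0,0.008],"angular":[0,0,0]},
  {"gripper":255,"offset":[0,0,0.01],"angular":[0,0,0]},
  {"gripper":255,"offset":[0,0,0.01],"angular":[0,0,0]},
])

```text
t: 36.35
eef_pos: [0.5578, -0.315, 0.1197]
tool_rot: [0.0, -0.023, 1.0, 0.0]
contact_force: [-9.1, 5.2, 23.5]
gripper_width: 0.12
grasp_force: 92.3
```

```bash
python3 go.py .5568 -.3142 .106 182.64
```

```text
t 36.35 pos [ 0.5578 -0.315   0.1197] th -177.39 F [-9.1  5.2 23.5] w 0.12 gf 92.3
off [0.001, 0.0009, 0.0137] ang [0.0, 0.0, -0.001]
```

Run:
```python
from fit import *
j=[.5558,-.2219,.046]
o,_=state(); print(np.round(o['torque'],2))
im=snap('side','y_side'); g=cv2.GaussianBlur(cv2.cvtColor(im,cv2.COLOR_BGR2GRAY),(0,0),.6)
def edges(pts,s):
    uv=proj('side',w(j,pts)).astype(np.float32); v=cv2.remap(g,uv[:,:1],uv[:,1:],1)[:,0].astype(float); d=np.gradient(v)/np.gradient(s)
    k=[i for i in range(1,len(d)-1) if abs(d[i])>3.5 and abs(d[i])>=abs(d[i-1]) and abs(d[i])>abs(d[i+1])]
    return [(round(s[i],1),round(d[i])) for i in k]
s=np.arange(-45,-10,.5)
for y in(12,6,0,-6,-12): print('x-prof z22 y',y,edges([[a,-92+y,22] for a in s],s),' z39.5',edges([[a,-92+y,39.5] for a in s],s))
s=np.arange(-36,0,.5)
for x in(-20,-10,0,10,20): print('y-prof z22 x',x,edges([[x,-92+a,22] for a in s],s),' z39.5',edges([[x,-92+a,39.5] for a in s],s))
```

```text
[ 0.85  1.94 -0.1 ]
x-prof z22 y 12 [(np.float64(-34.5), -7), (np.float64(-33.0), -5), (np.float64(-30.5), 7), (np.float64(-29.5), 5), (np.float64(-14.5), 4)]  z39.5 [(np.float64(-42.5), 5), (np.float64(-34.5), 6)]
x-prof z22 y 6 [(np.float64(-35.0), -5), (np.float64(-30.0), 4), (np.float64(-16.0), 4), (np.float64(-14.0), 4)]  z39.5 [(np.float64(-34.0), 4)]
x-prof z22 y 0 [(np.float64(-35.0), -6), (np.float64(-31.5), 5), (np.float64(-30.0), 4)]  z39.5 [(np.float64(-32.5), 4)]
x-prof z22 y -6 [(np.float64(-34.5), -7), (np.float64(-30.0), 6), (np.float64(-28.5), 4)]  z39.5 [(np.float64(-33.5), 4), (np.float64(-12.0), -4)]
x-prof z22 y -12 [(np.float64(-36.5), -6), (np.float64(-35.0), -6), (np.float64(-30.5), 5), (np.float64(-28.5), 4), (np.float64(-18.0), -4), (np.float64(-16.5), -4)]  z39.5 [(np.float64(-35.0), 4)]
y-prof z22 x -20 [(np.float64(-28.0), 7), (np.float64(-22.5), -8), (np.float64(-20.0), -4), (np.float64(-15.0), 8), (np.float64(-13.0), 8)]  z39.5 [(np.float64(-34.5), -8), (np.float64(-32.0), -4), (np.float64(-23.0), 9)]
y-prof z22 x -10 [(np.float64(-27.0), 7), (np.float6
[... 521 characters left out ...]
.0), -7), (np.float64(-10.0), -4), (np.float64(-6.0), 6), (np.float64(-4.0), 5), (np.float64(-1.0), -5)]
y-prof z22 x 10 [(np.float64(-28.0), 7), (np.float64(-22.5), -8), (np.float64(-10.0), 9)]  z39.5 [(np.float64(-34.0), -11), (np.float64(-23.5), 11), (np.float64(-17.0), -8), (np.float64(-15.0), -8), (np.float64(-11.5), -9), (np.float64(-10.0), -11), (np.float64(-8.5), -9)]
y-prof z22 x 20 [(np.float64(-35.0), 4), (np.float64(-28.0), 6), (np.float64(-23.0), -8), (np.float64(-11.0), 10), (np.float64(-8.5), 4), (np.float64(-1.5), -10)]  z39.5 [(np.float64(-28.5), -4), (np.float64(-25.5), 8), (np.float64(-24.0), 10), (np.float64(-17.5), -10), (np.float64(-10.0), -12), (np.float64(-8.5), -12)]
```

Emit:
drive_tool([
  {"gripper":255,"offset":[0,0,-0.005],"angular":[0,0,0]},
  {"gripper":255,"offset":[0,0,-0.009],"angular":[0,0,0]},
  {"gripper":255,"offset":[0.0025,0,-0.009],"angular":[0,0,0]},
  {"gripper":255,"offset":[0.0025,0,-0.009],"angular":[0,0,0]},
  {"gripper":255,"offset":[0.0025,0,-0.009],"angular":[0,0,0]},
])

```text
t: 36.9
eef_pos: [0.5546, -0.3151, 0.1254]
tool_rot: [-0.0, -0.023, 1.0, 0.0]
contact_force: [0.6, 0.5, -2.6]
gripper_width: 0.123
grasp_force: 88.3
```

Emit:
drive_tool([
  {"gripper":255,"offset":[0,0,0.004],"angular":[0,0,0]},
  {"gripper":255,"offset":[0,0,0.008],"angular":[0,0,0]},
  {"gripper":255,"offset":[0,0,0.01],"angular":[0,0,0]},
  {"gripper":255,"offset":[0,0,0.01],"angular":[0,0,0]},
])

```text
t: 37.3
eef_pos: [0.5554, -0.3153, 0.1197]
tool_rot: [0.0, -0.023, 1.0, 0.0]
contact_force: [-8.6, 7.0, 31.3]
gripper_width: 0.125
grasp_force: 93.4
```

```bash
python3 go.py .5568 -.3142 .106 182.64; python3 -c "
from h import *
o,_=state();print(np.round(o['torque'],2))"
```

```text
t 37.3 pos [ 0.5554 -0.3153  0.1197] th -177.4 F [-8.6  7.  31.3] w 0.125 gf 93.4
off [-0.0014, 0.001, 0.0137] ang [0.0, 0.001, -0.001]
[ 1.16  2.6  -0.09]
```

Emit:
drive_tool([
  {"gripper":255,"offset":[0,0,-0.02],"angular":[0,0,0]},
  {"gripper":255,"offset":[0,0,-0.06],"angular":[0,0,0]},
  {"gripper":255,"offset":[0,0,-0.08],"angular":[0,0,0]},
  {"gripper":255,"offset":[0,0,-0.08],"angular":[0,0,0]},
  {"gripper":255,"offset":[0,0,-0.08],"angular":[0,0,0]},
])

```text
t: 37.8
eef_pos: [0.5546, -0.315, 0.1952]
tool_rot: [-0.0, -0.023, 1.0, 0.0]
contact_force: [-0.2, 0.3, -3.1]
gripper_width: 0.126
grasp_force: 88.5
```

```bash
cat > hang.py <<'E'
from ref import *
from scipy.optimize import differential_evolution
def hang(tag):
    o,r=state(); im=snap('side',tag); gx,gy=prep(im); T=np.array(o['eef_pos']); yaw=np.arctan2(*r.as_matrix()[[1,0],0])-np.pi
    B=np.array([[x,y,z] for x in(-30,30) for y in(-20,20) for z in(0,18)],float)/1000
    E=[((-30,-20,0),(-30,20,0)),((-30,-20,0),(30,-20,0)),((-30,-20,18),(-30,20,18)),((-30,-20,18),(30,-20,18)),((30,-20,18),(30,20,18)),((-30,20,18),(30,20,18)),((-30,-20,0),(-30,-20,18)),((-30,20,0),(-30,20,18)),((30,-20,0),(30,-20,18))]
    def sc(p,det=False):
        Rm=R.from_euler('zy',[yaw+p[4],p[3]]).as_matrix(); s=[]
        for a,b in E:
            t=np.linspace(.05,.95,20)[:,None]; P=(np.array(a)+(np.array(b)-np.array(a))*t)/1000-[0,0,.044]
            uv=proj('side',P@Rm.T+T-[0,0,.0542]+p[:3]).astype(np.float32); d=uv[-1]-uv[0]; d/=np.linalg.norm(d)
            f=lambda G:cv2.remap(G,uv[:,:1],uv[:,1:],1)[:,0]
            s.append(np.minimum(np.abs(-d[1]*f(gx)+d[0]*f(gy)),120).mean())
        return s if det else -np.mean(s)
    q=differential_evolution(sc,[(-.01,.01),(-.008,.008),(-.008,.008),(-.2,.2),(-.1,.1)],seed=1,maxiter=60,popsize=12)
    print('TCP',T.round(4),'dx,dy,dz,pitch,yaw',q.x.round(4),round(q.fun,1),np.round(sc(q.x,True)))
if __name__=='__main__': hang('h1')
E
python3 hang.py
```

```text
TCP [ 0.5546 -0.315   0.1952] dx,dy,dz,pitch,yaw [ 0.0039  0.0008 -0.0037  0.009  -0.0192] -66.9 [ 70. 118.  33.  93.  63.  18.  55.  49. 103.]
```

```bash
python3 go.py .5595 -.3125 .126 182.64
```

```text
t 37.85 pos [ 0.5541 -0.3147  0.1944] th -177.37 F [ 0.1  0.3 -3.4] w 0.12 gf 88.4
off [-0.0056, 0.0019, 0.0683] ang [0.002, -0.003, -0.0]
```

Emit:
drive_tool([
  {"gripper":255,"offset":[-0.0054,0.0019,0.03],"angular":[0,0,0]},
  {"gripper":255,"offset":[-0.0054,0.0019,0.06],"angular":[0,0,0]},
  {"gripper":255,"offset":[-0.0054,0.0019,0.068],"angular":[0,0,0]},
  {"gripper":255,"offset":[-0.0054,0.0019,0.068],"angular":[0,0,0]},
  {"gripper":255,"offset":[-0.0054,0.0019,0.068],"angular":[0,0,0]},
])

```text
t: 38.35
eef_pos: [0.5604, -0.3134, 0.1282]
tool_rot: [-0.0, -0.023, 1.0, -0.0]
contact_force: [-0.3, -0.1, -2.5]
gripper_width: 0.125
grasp_force: 88.3
```

Emit:
drive_tool([
  {"gripper":255,"offset":[0,0,0.004],"angular":[0,0,0]},
  {"gripper":255,"offset":[0,0,0.008],"angular":[0,0,0]},
  {"gripper":255,"offset":[0,0,0.01],"angular":[0,0,0]},
  {"gripper":255,"offset":[0,0,0.01],"angular":[0,0,0]},
])

```text
t: 38.75
eef_pos: [0.5601, -0.313, 0.1179]
tool_rot: [-0.0, -0.023, 1.0, 0.0]
contact_force: [-0.0, -0.2, -1.9]
gripper_width: 0.126
grasp_force: 88.3
```

```bash
python3 go.py .5595 -.3125 .106 182.64; python3 -c "
from h import *
o,_=state();print(np.round(o['torque'],2))"
```

```text
t 38.75 pos [ 0.5601 -0.313   0.1179] th -177.38 F [-0.  -0.2 -1.9] w 0.126 gf 88.3
off [0.0006, 0.0005, 0.0119] ang [0.0, -0.0, -0.0]
[0.01 0.01 0.05]
```

Emit:
drive_tool([
  {"gripper":255,"offset":[0,0.0005,0.004],"angular":[0,0,0]},
  {"gripper":255,"offset":[0,0.0005,0.008],"angular":[0,0,0]},
  {"gripper":255,"offset":[0,0.0005,0.011],"angular":[0,0,0]},
  {"gripper":255,"offset":[0,0.0005,0.0122],"angular":[0,0,0]},
  {"gripper":255,"offset":[0,0.0005,0.0122],"angular":[0,0,0]},
])

```text
t: 39.25
eef_pos: [0.5602, -0.3124, 0.1063]
tool_rot: [-0.0, -0.023, 1.0, 0.0]
contact_force: [-3.3, 1.0, 4.4]
gripper_width: 0.123
grasp_force: 89.3
```

Emit:
drive_tool([
  {"gripper":140,"offset":[0,0,0],"angular":[0,0,0]},
  {"gripper":140,"offset":[0,0,0],"angular":[0,0,0]},
  {"gripper":140,"offset":[0,0,0],"angular":[0,0,0]},
  {"gripper":140,"offset":[0,0,-0.04],"angular":[0,0,0]},
  {"gripper":140,"offset":[0,0,-0.09],"angular":[0,0,0]},
], grip_force=40)

```text
t: 39.75
eef_pos: [0.5588, -0.3118, 0.1942]
tool_rot: [-0.003, -0.023, 1.0, 0.001]
contact_force: [1.3, -0.4, -0.7]
gripper_width: 0.448
grasp_force: 0.0
```

Emit:
drive_tool([
  {"gripper":125,"offset":[0.02,0.005,0],"angular":[0,0,0.19]},
  {"gripper":125,"offset":[0.04,0.01,0],"angular":[0,0,0.38]},
  {"gripper":125,"offset":[0.06,0.015,0],"angular":[0,0,0.57]},
  {"gripper":125,"offset":[0.08,0.02,0],"angular":[0,0,0.76]},
  {"gripper":125,"offset":[0.1,0.025,0],"angular":[0,0,0.95]},
])

```text
t: 40.25
eef_pos: [0.4585, -0.292, 0.1959]
tool_rot: [0.0, 0.346, 0.938, 0.0]
contact_force: [-0.4, 0.0, 0.2]
gripper_width: 0.508
grasp_force: 0.0
```

Run:
```python
from fit import *
from go import go
j=np.array([.5558,-.2219,.046]); kn=np.array([[.4526,-.1064],[.4569,-.2001],[.4602,-.2882]])
for i,y in enumerate((92,0,-92)):
    h=w(j,[[-24,y+38,0]])[0][:2]; d=kn[i]-h; c,s=np.cos(j[2]),np.sin(j[2]); dj=np.array([c*d[0]+s*d[1],-s*d[0]+c*d[1]])
    a=np.arctan2(-dj[0],-dj[1]); k=w(j,[[-24-76*np.sin(a),y+38-76*np.cos(a),0]])[0][:2]; print(i,'r',np.linalg.norm(dj).round(4),'a',a.round(3),'knob',k.round(4))
im=snap('top','z_top')
go(k[0],k[1],.115,92.64)
```

```text
0 r 0.0744 a 1.438 knob [ 0.4511 -0.1067]
1 r 0.0747 a 1.414 knob [ 0.4556 -0.2004]
2 r 0.075 a 1.466 knob [ 0.4592 -0.2884]
t 40.3 pos [ 0.4548 -0.2916  0.1954] th 138.98 F [-3.5  1.6 -0.4] w 0.51 gf 0.0
off [-0.0014, 0.0054, 0.0804] ang [-0.003, -0.004, 1.03]
```

Emit:
drive_tool([
  {"gripper":125,"offset":[-0.001,0.003,0],"angular":[0,0,0.19]},
  {"gripper":125,"offset":[-0.001,0.003,0],"angular":[0,0,0.38]},
  {"gripper":125,"offset":[-0.001,0.003,0],"angular":[0,0,0.57]},
  {"gripper":125,"offset":[-0.001,0.003,0],"angular":[0,0,0.76]},
  {"gripper":125,"offset":[-0.001,0.003,0],"angular":[0,0,0.95]},
])

```text
t: 40.8
eef_pos: [0.4623, -0.2905, 0.1959]
tool_rot: [0.0, 0.664, 0.748, 0.0]
contact_force: [0.4, -0.4, 0.6]
gripper_width: 0.509
grasp_force: 0.0
```

Emit:
drive_tool([
  {"gripper":125,"offset":[0,0,0.02],"angular":[0,0,0.08]},
  {"gripper":125,"offset":[0,0,0.04],"angular":[0,0,0.08]},
  {"gripper":125,"offset":[0,0,0.04],"angular":[0,0,0.08]},
  {"gripper":125,"offset":[0,0,0.04],"angular":[0,0,0.08]},
])

```text
t: 41.2
eef_pos: [0.462, -0.2906, 0.1559]
tool_rot: [-0.0, 0.685, 0.729, -0.0]
contact_force: [1.0, -0.5, -0.0]
gripper_width: 0.511
grasp_force: 0.0
```

```bash
python3 go.py .4592 -.2884 .115 92.64
```

```text
t 41.2 pos [ 0.462  -0.2906  0.1559] th 93.57 F [ 1.  -0.5 -0. ] w 0.511 gf 0.0
off [0.0023, -0.0027, 0.0409] ang [-0.001, -0.0, 0.021]
```

Emit:
drive_tool([
  {"gripper":125,"offset":[0.002,-0.0027,0.02],"angular":[0,0,0.02]},
  {"gripper":125,"offset":[0.002,-0.0027,0.041],"angular":[0,0,0.02]},
  {"gripper":125,"offset":[0.002,-0.0027,0.041],"angular":[0,0,0.02]},
  {"gripper":255,"offset":[0.002,-0.0027,0.041],"angular":[0,0,0.02]},
  {"gripper":255,"offset":[0.002,-0.0027,0.041],"angular":[0,0,0.02]},
])

```text
t: 41.7
eef_pos: [0.4592, -0.2892, 0.1161]
tool_rot: [0.0, 0.691, 0.723, 0.0]
contact_force: [-23.0, -3.2, 12.1]
gripper_width: 0.184
grasp_force: 13.6
```

Emit:
drive_tool([
  {"gripper":255,"offset":[0,0,0],"angular":[0,0,0]},
  {"gripper":255,"offset":[0,0,0],"angular":[0,0,0]},
  {"gripper":255,"offset":[0,0,0],"angular":[0,0,0]},
])

```text
t: 42.0
eef_pos: [0.4589, -0.2894, 0.1162]
tool_rot: [0.0, 0.691, 0.723, 0.0]
contact_force: [-3.7, 0.2, 6.0]
gripper_width: 0.168
grasp_force: 39.0
```

Emit:
drive_tool([
  {"gripper":255,"offset":[-0.0112,0.0022,0],"angular":[0,0,0]},
  {"gripper":255,"offset":[-0.022,0.006,0],"angular":[0,0,0]},
  {"gripper":255,"offset":[-0.032,0.0115,0],"angular":[0,0,0]},
  {"gripper":255,"offset":[-0.041,0.018,0],"angular":[0,0,0]},
  {"gripper":255,"offset":[-0.049,0.0265,0],"angular":[0,0,0]},
])

```text
t: 42.5
eef_pos: [0.4858, -0.3386, 0.1162]
tool_rot: [-0.0, 0.691, 0.723, -0.001]
contact_force: [-9.2, -5.1, 7.3]
gripper_width: 0.17
grasp_force: 39.4
```

```bash
python3 go.py .4592 -.2884 .115 92.64
```

```text
t 42.5 pos [ 0.4858 -0.3386  0.1162] th 92.55 F [-9.2 -5.1  7.3] w 0.17 gf 39.4
off [0.0513, -0.0243, 0.0012] ang [-0.003, 0.002, -0.002]
```

Emit:
drive_tool([
  {"gripper":255,"offset":[-0.0067,0.009,0],"angular":[0,0,0]},
  {"gripper":255,"offset":[-0.0119,0.0194,0],"angular":[0,0,0]},
  {"gripper":255,"offset":[-0.0155,0.03,0],"angular":[0,0,0]},
  {"gripper":255,"offset":[-0.0175,0.041,0],"angular":[0,0,0]},
  {"gripper":255,"offset":[-0.0175,0.052,0],"angular":[0,0,0]},
])

```text
t: 43.0
eef_pos: [0.5375, -0.3603, 0.1166]
tool_rot: [0.004, 0.693, 0.721, -0.005]
contact_force: [-7.4, -17.6, -4.5]
gripper_width: 0.166
grasp_force: 39.0
```

Emit:
drive_tool([
  {"gripper":255,"offset":[0,0.001,0],"angular":[0,0,0]},
  {"gripper":255,"offset":[0,0.002,0],"angular":[0,0,0]},
  {"gripper":255,"offset":[0,0.002,0],"angular":[0,0,0]},
])

```text
t: 43.3
eef_pos: [0.5378, -0.3608, 0.1166]
tool_rot: [0.003, 0.693, 0.721, -0.005]
contact_force: [-10.0, -18.6, 0.3]
gripper_width: 0.164
grasp_force: 39.3
```

```bash
python3 go.py .5378 -.353 .115 92.64
```

```text
t 43.3 pos [ 0.5378 -0.3608  0.1166] th 92.21 F [-10.  -18.6   0.3] w 0.164 gf 39.3
off [0.0078, 0.0003, 0.0015] ang [-0.004, 0.015, -0.01]
```

Emit:
drive_tool([
  {"gripper":150,"offset":[0,0,0],"angular":[0,0,0]},
  {"gripper":150,"offset":[0,0,0],"angular":[0,0,0]},
  {"gripper":150,"offset":[0,0,0],"angular":[0,0,0]},
  {"gripper":150,"offset":[0,0,-0.03],"angular":[0,0,0]},
  {"gripper":150,"offset":[0,0,-0.08],"angular":[0,0,0]},
])

```text
t: 43.8
eef_pos: [0.5417, -0.349, 0.1926]
tool_rot: [-0.003, 0.69, 0.724, -0.001]
contact_force: [0.8, -0.3, 0.8]
gripper_width: 0.412
grasp_force: 0.0
```

Emit:
drive_tool([
  {"gripper":125,"offset":[0.03,-0.025,-0.005],"angular":[0,0,0]},
  {"gripper":125,"offset":[0.06,-0.04,-0.005],"angular":[0,0,0]},
  {"gripper":125,"offset":[0.1,-0.06,-0.005],"angular":[0,0,0]},
  {"gripper":125,"offset":[0.14,-0.077,-0.005],"angular":[0,0,0]},
  {"gripper":125,"offset":[0.155,-0.077,-0.005],"angular":[0,0,0]},
])

```text
t: 44.3
eef_pos: [0.4563, -0.1957, 0.1996]
tool_rot: [-0.002, 0.689, 0.724, 0.0]
contact_force: [0.4, -0.7, 0.4]
gripper_width: 0.506
grasp_force: 0.0
```

```bash
cat > kn.py <<'E'
from fit import *
j=np.array([.5558,-.2219,.046])
def knobs(n,tag):
    im=snap(n,tag); g=cv2.cvtColor(im,cv2.COLOR_BGR2GRAY)
    for i,y in enumerate((92,0,-92)):
        best=[]
        for a in np.arange(-.1,1.76,.02):
            c=w(j,[[-24-76*np.sin(a)+dx,y+38-76*np.cos(a)+dy,z] for z in(44,52,60,67) for dx in(-4,0,4) for dy in(-4,0,4)])
            uv=proj(n,c).astype(np.float32); best.append((cv2.remap(g,uv[:,:1],uv[:,1:],1).mean(),round(a,2)))
        print(n,i,[(round(float(v)),float(a)) for v,a in sorted(best)[:4]])
E
python3 -c "
from kn import *
knobs('side','k_s1')"; python3 go.py .4556 -.2004 .2 92.64
```

```text
side 0 [(15, 1.42), (16, 1.44), (17, 1.4), (20, 1.38)]
side 1 [(15, 1.38), (15, 1.4), (15, 1.36), (18, 1.42)]
side 2 [(12, 0.04), (13, 0.02), (14, 0.06), (15, 0.0)]
t 44.35 pos [ 0.4578 -0.1944  0.1998] th 92.96 F [ 0.3  1.8 -0.2] w 0.507 gf 0.0
off [-0.0058, -0.0025, -0.0003] ang [-0.001, -0.005, 0.007]
```

Emit:
drive_tool([
  {"gripper":125,"offset":[-0.0055,-0.002,0],"angular":[0,0,0.007]},
  {"gripper":125,"offset":[-0.0055,-0.002,0.04],"angular":[0,0,0.007]},
  {"gripper":125,"offset":[-0.0055,-0.002,0.045],"angular":[0,0,0.007]},
  {"gripper":125,"offset":[-0.0055,-0.002,0.045],"angular":[0,0,0.007]},
])

```text
t: 44.75
eef_pos: [0.4562, -0.2066, 0.1542]
tool_rot: [-0.001, 0.693, 0.721, -0.001]
contact_force: [0.1, 0.5, -0.1]
gripper_width: 0.513
grasp_force: 0.0
```

```bash
python3 go.py .4556 -.2004 .115 92.64
```

```text
t 44.75 pos [ 0.4562 -0.2066  0.1542] th 92.22 F [ 0.1  0.5 -0.1] w 0.513 gf 0.0
off [0.0062, -0.0002, 0.0392] ang [-0.003, -0.0, -0.009]
```

Emit:
drive_tool([
  {"gripper":125,"offset":[0.006,-0.0005,0.02],"angular":[0,0,0]},
  {"gripper":125,"offset":[0.006,-0.0005,0.039],"angular":[0,0,0]},
  {"gripper":125,"offset":[0.006,-0.0005,0.039],"angular":[0,0,0]},
  {"gripper":255,"offset":[0.006,-0.0005,0.039],"angular":[0,0,0]},
  {"gripper":255,"offset":[0.006,-0.0005,0.039],"angular":[0,0,0]},
])

```text
t: 45.25
eef_pos: [0.4559, -0.2004, 0.117]
tool_rot: [0.0, 0.693, 0.721, -0.0]
contact_force: [-22.9, -3.8, 13.5]
gripper_width: 0.182
grasp_force: 12.8
```

Emit:
drive_tool([
  {"gripper":255,"offset":[0,0,0],"angular":[0,0,0]},
  {"gripper":255,"offset":[0,0,0],"angular":[0,0,0]},
  {"gripper":255,"offset":[0,0,0],"angular":[0,0,0]},
])

```text
t: 45.55
eef_pos: [0.4556, -0.2005, 0.1172]
tool_rot: [0.0, 0.693, 0.721, -0.0]
contact_force: [-4.0, -0.4, 5.9]
gripper_width: 0.173
grasp_force: 38.9
```

Emit:
drive_tool([
  {"gripper":255,"offset":[-0.0082,0.0018,0],"angular":[0,0,0]},
  {"gripper":255,"offset":[-0.019,0.0056,0],"angular":[0,0,0]},
  {"gripper":255,"offset":[-0.029,0.011,0],"angular":[0,0,0]},
  {"gripper":255,"offset":[-0.038,0.018,0],"angular":[0,0,0]},
  {"gripper":255,"offset":[-0.0455,0.026,0],"angular":[0,0,0]},
])

```text
t: 46.05
eef_pos: [0.4818, -0.2462, 0.1171]
tool_rot: [-0.001, 0.693, 0.721, -0.001]
contact_force: [-9.1, -4.7, 7.8]
gripper_width: 0.168
grasp_force: 39.4
```

```bash
python3 go.py .5336 -.261 .115 92.64
```

```text
t 46.05 pos [ 0.4818 -0.2462  0.1171] th 92.23 F [-9.1 -4.7  7.8] w 0.168 gf 39.4
off [-0.0168, 0.0512, 0.002] ang [-0.004, 0.001, -0.009]
```

Emit:
drive_tool([
  {"gripper":255,"offset":[-0.006,0.009,0],"angular":[0,0,0]},
  {"gripper":255,"offset":[-0.0105,0.0194,0],"angular":[0,0,0]},
  {"gripper":255,"offset":[-0.0135,0.03,0],"angular":[0,0,0]},
  {"gripper":255,"offset":[-0.014,0.041,0],"angular":[0,0,0]},
  {"gripper":255,"offset":[-0.014,0.052,0],"angular":[0,0,0]},
])

```text
t: 46.55
eef_pos: [0.534, -0.2639, 0.1174]
tool_rot: [0.003, 0.695, 0.719, -0.004]
contact_force: [-30.6, -24.2, 8.7]
gripper_width: 0.17
grasp_force: 42.1
```

Emit:
drive_tool([
  {"gripper":255,"offset":[0,0.001,0],"angular":[0,0,0]},
  {"gripper":255,"offset":[0,0.002,0],"angular":[0,0,0]},
  {"gripper":255,"offset":[0,0.002,0],"angular":[0,0,0]},
])

```text
t: 46.85
eef_pos: [0.5336, -0.2642, 0.1174]
tool_rot: [0.001, 0.695, 0.719, -0.005]
contact_force: [-11.9, -17.2, 5.3]
gripper_width: 0.17
grasp_force: 40.5
```

```bash
python3 go.py .5336 -.261 .115 92.64
```

```text
t 46.85 pos [ 0.5336 -0.2642  0.1174] th 91.91 F [-11.9 -17.2   5.3] w 0.17 gf 40.5
off [0.0032, 0.0001, 0.0024] ang [-0.006, 0.011, -0.016]
```

Emit:
drive_tool([
  {"gripper":150,"offset":[0,0,0],"angular":[0,0,0]},
  {"gripper":150,"offset":[0,0,0],"angular":[0,0,0]},
  {"gripper":150,"offset":[0,0,0],"angular":[0,0,0]},
  {"gripper":150,"offset":[0,0,-0.03],"angular":[0,0,0]},
  {"gripper":150,"offset":[0,0,-0.08],"angular":[0,0,0]},
])

```text
t: 47.35
eef_pos: [0.5372, -0.2541, 0.1942]
tool_rot: [-0.003, 0.692, 0.722, -0.001]
contact_force: [0.4, 0.9, 0.5]
gripper_width: 0.416
grasp_force: 0.0
```

Emit:
drive_tool([
  {"gripper":125,"offset":[0.03,-0.025,-0.005],"angular":[0,0,0]},
  {"gripper":125,"offset":[0.06,-0.045,-0.005],"angular":[0,0,0]},
  {"gripper":125,"offset":[0.1,-0.065,-0.005],"angular":[0,0,0]},
  {"gripper":125,"offset":[0.14,-0.08,-0.005],"angular":[0,0,0]},
  {"gripper":125,"offset":[0.15,-0.08,-0.005],"angular":[0,0,0]},
])

```text
t: 47.85
eef_pos: [0.4504, -0.1048, 0.2007]
tool_rot: [-0.002, 0.691, 0.723, 0.0]
contact_force: [0.2, 0.2, 0.2]
gripper_width: 0.508
grasp_force: 0.0
```

Emit:
drive_tool([
  {"gripper":125,"offset":[0,0,0.02],"angular":[0,0,0]},
  {"gripper":125,"offset":[0,0,0.04],"angular":[0,0,0]},
  {"gripper":125,"offset":[0,0,0.04],"angular":[0,0,0]},
  {"gripper":125,"offset":[0,0,0.04],"angular":[0,0,0]},
])

```text
t: 48.25
eef_pos: [0.4528, -0.1094, 0.1611]
tool_rot: [0.0, 0.693, 0.721, -0.0]
contact_force: [-0.2, 0.8, 0.4]
gripper_width: 0.508
grasp_force: 0.0
```

```bash
python3 go.py .4511 -.1067 .116 92.64; python3 -c "
from kn import *
knobs('side','k_s2')"
```

```text
t 48.25 pos [ 0.4528 -0.1094  0.1611] th 92.31 F [-0.2  0.8  0.4] w 0.508 gf 0.0
off [0.0028, -0.0016, 0.0451] ang [-0.0, 0.0, -0.007]
side 0 [(15, 1.42), (16, 1.44), (17, 1.4), (20, 1.38)]
side 1 [(12, 0.02), (13, 0.04), (14, 0.0), (15, 0.06)]
side 2 [(13, 0.04), (13, 0.02), (14, 0.06), (15, 0.0)]
```

Emit:
drive_tool([
  {"gripper":125,"offset":[0.003,-0.0016,0.02],"angular":[0,0,0]},
  {"gripper":125,"offset":[0.003,-0.0016,0.045],"angular":[0,0,0]},
  {"gripper":125,"offset":[0.003,-0.0016,0.045],"angular":[0,0,0]},
  {"gripper":255,"offset":[0.003,-0.0016,0.045],"angular":[0,0,0]},
  {"gripper":255,"offset":[0.003,-0.0016,0.045],"angular":[0,0,0]},
])

```text
t: 48.8
eef_pos: [0.4511, -0.1066, 0.117]
tool_rot: [0.0, 0.693, 0.721, 0.0]
contact_force: [-19.4, -3.8, 10.6]
gripper_width: 0.181
grasp_force: 13.1
```

Emit:
drive_tool([
  {"gripper":255,"offset":[0,0,0],"angular":[0,0,0]},
  {"gripper":255,"offset":[0,0,0],"angular":[0,0,0]},
  {"gripper":255,"offset":[0,0,0],"angular":[0,0,0]},
])

```text
t: 49.1
eef_pos: [0.4508, -0.1067, 0.1171]
tool_rot: [0.0, 0.693, 0.721, 0.0]
contact_force: [-2.5, -0.7, 7.8]
gripper_width: 0.167
grasp_force: 39.0
```

Emit:
drive_tool([
  {"gripper":255,"offset":[-0.0095,0.002,0],"angular":[0,0,0]},
  {"gripper":255,"offset":[-0.02,0.0058,0],"angular":[0,0,0]},
  {"gripper":255,"offset":[-0.03,0.0113,0],"angular":[0,0,0]},
  {"gripper":255,"offset":[-0.039,0.018,0],"angular":[0,0,0]},
  {"gripper":255,"offset":[-0.0465,0.0263,0],"angular":[0,0,0]},
])

```text
t: 49.6
eef_pos: [0.4761, -0.154, 0.1169]
tool_rot: [-0.001, 0.693, 0.721, -0.002]
contact_force: [-10.9, -5.2, 13.4]
gripper_width: 0.171
grasp_force: 40.1
```

```bash
python3 go.py .5293 -.169 .116 92.64
```

```text
t 49.6 pos [ 0.4761 -0.154   0.1169] th 92.22 F [-10.9  -5.2  13.4] w 0.171 gf 40.1
off [-0.017, 0.0526, 0.0006] ang [-0.006, 0.001, -0.009]
```

Emit:
drive_tool([
  {"gripper":255,"offset":[-0.006,0.009,0],"angular":[0,0,0]},
  {"gripper":255,"offset":[-0.0105,0.0194,0],"angular":[0,0,0]},
  {"gripper":255,"offset":[-0.0135,0.03,0],"angular":[0,0,0]},
  {"gripper":255,"offset":[-0.014,0.041,0],"angular":[0,0,0]},
  {"gripper":255,"offset":[-0.014,0.053,0],"angular":[0,0,0]},
])

```text
t: 50.1
eef_pos: [0.53, -0.1712, 0.117]
tool_rot: [0.002, 0.695, 0.719, -0.003]
contact_force: [-37.3, -22.4, 17.2]
gripper_width: 0.169
grasp_force: 43.2
```

Emit:
drive_tool([
  {"gripper":255,"offset":[0,0.001,0],"angular":[0,0,0]},
  {"gripper":255,"offset":[0,0.002,0],"angular":[0,0,0]},
  {"gripper":255,"offset":[0,0.002,0],"angular":[0,0,0]},
])

```text
t: 50.4
eef_pos: [0.5296, -0.1712, 0.117]
tool_rot: [0.0, 0.695, 0.719, -0.005]
contact_force: [-15.3, -17.2, 11.2]
gripper_width: 0.166
grasp_force: 40.9
```

Emit:
drive_tool([
  {"gripper":150,"offset":[0,0,0],"angular":[0,0,0]},
  {"gripper":150,"offset":[0,0,0],"angular":[0,0,0]},
  {"gripper":150,"offset":[0,0,0],"angular":[0,0,0]},
  {"gripper":150,"offset":[0,0,-0.03],"angular":[0,0,0]},
  {"gripper":150,"offset":[0,0,-0.08],"angular":[0,0,0]},
])

```text
t: 50.9
eef_pos: [0.5331, -0.1619, 0.1944]
tool_rot: [-0.003, 0.692, 0.722, -0.002]
contact_force: [0.5, 0.8, 0.3]
gripper_width: 0.409
grasp_force: 0.0
```

Emit:
drive_tool([
  {"gripper":255,"offset":[0.048,-0.01,0],"angular":[0,0,-0.19]},
  {"gripper":255,"offset":[0.096,-0.02,0],"angular":[0,0,-0.38]},
  {"gripper":255,"offset":[0.144,-0.03,0],"angular":[0,0,-0.57]},
  {"gripper":255,"offset":[0.19,-0.05,0],"angular":[0,0,-0.76]},
  {"gripper":255,"offset":[0.23,-0.07,0],"angular":[0,0,-0.95]},
])

```text
t: 51.4
eef_pos: [0.4546, 0.0667, 0.1964]
tool_rot: [0.001, 0.378, 0.926, 0.001]
contact_force: [1.0, 0.2, 0.3]
gripper_width: -0.001
grasp_force: 0.0
```

```bash
python3 go.py .40 .273 .2 183.6; python3 -c "
from kn import *
knobs('side','k_s3')"
```

```text
t 51.4 pos [0.4546 0.0667 0.1964] th 135.56 F [1.  0.2 0.3] w -0.001 gf 0.0
off [0.1834, 0.1091, -0.0035] ang [0.002, 0.002, -1.067]
side 0 [(12, 0.02), (14, 0.04), (14, 0.0), (17, 0.06)]
side 1 [(12, 0.02), (13, 0.04), (14, 0.0), (15, 0.06)]
side 2 [(12, 0.04), (13, 0.02), (14, 0.06), (14, 0.0)]
```

Emit:
drive_tool([
  {"gripper":255,"offset":[0.036,0.02,0],"angular":[0,0,-0.19]},
  {"gripper":255,"offset":[0.073,0.04,0],"angular":[0,0,-0.38]},
  {"gripper":255,"offset":[0.11,0.065,0],"angular":[0,0,-0.57]},
  {"gripper":255,"offset":[0.147,0.09,0],"angular":[0,0,-0.76]},
  {"gripper":255,"offset":[0.183,0.109,0],"angular":[0,0,-0.95]},
])

```text
t: 51.95
eef_pos: [0.4024, 0.2729, 0.1965]
tool_rot: [0.001, 0.016, 1.0, 0.001]
contact_force: [0.2, 0.0, -0.8]
gripper_width: -0.0
grasp_force: 0.0
```

Emit:
drive_tool([
  {"gripper":255,"offset":[0,0,0],"angular":[0,0,-0.117]},
  {"gripper":255,"offset":[0,0,0],"angular":[0,0,-0.117]},
  {"gripper":255,"offset":[0,0,0],"angular":[0,0,-0.117]},
])

```text
t: 52.25
eef_pos: [0.4028, 0.2694, 0.1959]
tool_rot: [0.0, -0.025, 1.0, -0.0]
contact_force: [-0.1, -0.9, 0.3]
gripper_width: 0.003
grasp_force: 0.0
```

```bash
python3 go.py .40 .273 .094 183.6
```

```text
t 52.25 pos [0.4028 0.2694 0.1959] th -177.12 F [-0.1 -0.9  0.3] w 0.003 gf 0.0
off [0.0027, 0.0037, 0.1019] ang [-0.0, 0.0, -0.016]
```

Emit:
drive_tool([
  {"gripper":255,"offset":[0.0027,0.0037,0.04],"angular":[0,0,-0.016]},
  {"gripper":255,"offset":[0.0027,0.0037,0.08],"angular":[0,0,-0.016]},
  {"gripper":255,"offset":[0.0027,0.0037,0.102],"angular":[0,0,-0.016]},
  {"gripper":255,"offset":[0.0027,0.0037,0.102],"angular":[0,0,-0.016]},
])

```text
t: 52.65
eef_pos: [0.3987, 0.2711, 0.0914]
tool_rot: [-0.002, -0.031, 1.0, -0.002]
contact_force: [-0.2, -0.4, 0.9]
gripper_width: -0.003
grasp_force: 0.0
```

Emit:
drive_tool([
  {"gripper":255,"offset":[-0.012,0,0],"angular":[0,0,0]},
  {"gripper":255,"offset":[-0.027,0,0],"angular":[0,0,0]},
  {"gripper":255,"offset":[-0.045,0,0],"angular":[0,0,0]},
  {"gripper":255,"offset":[-0.065,0,0],"angular":[0,0,0]},
  {"gripper":255,"offset":[-0.085,0,0],"angular":[0,0,0]},
])

```text
t: 53.15
eef_pos: [0.4864, 0.2795, 0.0954]
tool_rot: [0.001, -0.033, 0.999, 0.001]
contact_force: [-3.5, 2.4, -0.7]
gripper_width: 0.002
grasp_force: 1.6
```

Emit:
drive_tool([
  {"gripper":255,"offset":[-0.02,0,0],"angular":[0,0,0]},
  {"gripper":255,"offset":[-0.04,0,0],"angular":[0,0,0]},
  {"gripper":255,"offset":[-0.06,0,0],"angular":[0,0,0]},
  {"gripper":255,"offset":[-0.073,0,0],"angular":[0,0,0]},
  {"gripper":255,"offset":[-0.078,0,0],"angular":[0,0,0]},
])

```text
t: 53.65
eef_pos: [0.5649, 0.284, 0.0951]
tool_rot: [0.001, -0.032, 0.999, 0.001]
contact_force: [-2.3, -0.4, 2.1]
gripper_width: 0.005
grasp_force: 1.0
```

Run:
```python
from h import *
from go import go
go(.58,.284,.094,183.6)
o,_=state(); p=o['eef_pos']; print('cab x',((p[0]-.5354)*.998+(p[1]-.2165)*.0636).round(4))
```

```text
t 53.65 pos [0.5649 0.284  0.0951] th -176.32 F [-2.3 -0.4  2.1] w 0.005 gf 1.0
off [-0.015, -0.0009, 0.0012] ang [0.001, 0.003, 0.002]
cab x 0.0338
```

Still moving at 2–3 N, with about 10 mm to go.

Emit:
drive_tool([
  {"gripper":255,"offset":[-0.005,0,0],"angular":[0,0,0]},
  {"gripper":255,"offset":[-0.009,0,0],"angular":[0,0,0]},
  {"gripper":255,"offset":[-0.011,0,0],"angular":[0,0,0]},
  {"gripper":255,"offset":[-0.011,0,0],"angular":[0,0,0]},
])

```text
t: 54.05
eef_pos: [0.5735, 0.2848, 0.0939]
tool_rot: [0.0, -0.033, 0.999, -0.0]
contact_force: [-0.6, -0.2, -0.2]
gripper_width: -0.002
grasp_force: 0.1
```

Emit:
drive_tool([
  {"gripper":255,"offset":[-0.002,0,0],"angular":[0,0,0]},
  {"gripper":255,"offset":[-0.003,0,0],"angular":[0,0,0]},
  {"gripper":255,"offset":[-0.003,0,0],"angular":[0,0,0]},
])

```text
t: 54.35
eef_pos: [0.5763, 0.2851, 0.0937]
tool_rot: [-0.0, -0.033, 0.999, -0.0]
contact_force: [-2.1, -0.5, 1.0]
gripper_width: -0.003
grasp_force: 0.8
```

Run:
```python
from h import *
from go import go
go(.58,.284,.094,183.6)
o,_=state(); p=o['eef_pos']; print('cab x',((p[0]-.5354)*.998+(p[1]-.2165)*.0636).round(4))
```

```text
t 54.35 pos [0.5763 0.2851 0.0937] th -176.21 F [-2.1 -0.5  1. ] w -0.003 gf 0.8
off [-0.0036, -0.0013, -0.0003] ang [-0.0, -0.0, 0.004]
cab x 0.0452
```

Emit:
drive_tool([
  {"gripper":255,"offset":[-0.002,0,0],"angular":[0,0,0]},
  {"gripper":255,"offset":[-0.003,0,0],"angular":[0,0,0]},
  {"gripper":255,"offset":[-0.003,0,0],"angular":[0,0,0]},
])

```text
t: 54.65
eef_pos: [0.5795, 0.2853, 0.0937]
tool_rot: [0.0, -0.033, 0.999, 0.0]
contact_force: [-0.5, -1.1, -0.2]
gripper_width: -0.0
grasp_force: 0.6
```

Emit:
drive_tool([
  {"gripper":255,"offset":[-0.002,0,0],"angular":[0,0,0]},
  {"gripper":255,"offset":[-0.003,0,0],"angular":[0,0,0]},
  {"gripper":255,"offset":[-0.003,0,0],"angular":[0,0,0]},
])

```text
t: 54.95
eef_pos: [0.5801, 0.2855, 0.0936]
tool_rot: [-0.002, -0.033, 0.999, -0.001]
contact_force: [-8.6, -2.1, 6.1]
gripper_width: 0.002
grasp_force: 4.5
```

Emit:
drive_tool([
  {"gripper":255,"offset":[0.03,0,0],"angular":[0,0,0]},
  {"gripper":255,"offset":[0.07,0,0],"angular":[0,0,0]},
  {"gripper":255,"offset":[0.09,0,-0.04],"angular":[0,0,0]},
  {"gripper":255,"offset":[0.09,0,-0.09],"angular":[0,0,0]},
  {"gripper":255,"offset":[0.09,0,-0.14],"angular":[0,0,0]},
])

```text
t: 55.45
eef_pos: [0.492, 0.2797, 0.2354]
tool_rot: [0.0, -0.034, 0.999, -0.0]
contact_force: [1.5, -0.2, 0.1]
gripper_width: 0.001
grasp_force: 0.0
```

Emit:
drive_tool([
  {"gripper":255,"offset":[0.02,0.045,0],"angular":[0,0,0]},
  {"gripper":255,"offset":[0.04,0.09,0],"angular":[0,0,0]},
  {"gripper":255,"offset":[0.06,0.135,0],"angular":[0,0,0]},
  {"gripper":255,"offset":[0.08,0.18,0],"angular":[0,0,0]},
  {"gripper":255,"offset":[0.1,0.225,0],"angular":[0,0,0]},
])

```text
t: 55.95
eef_pos: [0.3774, 0.4995, 0.2344]
tool_rot: [0.001, -0.033, 0.999, 0.001]
contact_force: [0.7, 0.0, 0.3]
gripper_width: -0.002
grasp_force: 0.0
```

Run:
```python
from ref import *
from kn import knobs
knobs('side','fin_side'); T=snap('top','fin_top'); S=cv2.imread('pics/fin_side.png')
def cmp(n,im,ref,roi,nm):
    x0,y0,x1,y1=roi; t=ref[y0:y1,x0:x1]; m=cv2.matchTemplate(im[y0-12:y1+12,x0-12:x1+12],t,cv2.TM_CCOEFF_NORMED); _,v,_,l=cv2.minMaxLoc(m); print(nm,n,round(v,3),np.array(l)-12)
S0,T0=cv2.imread('pics/side0.png'),cv2.imread('pics/top0.png')
cmp('side',S,S0,(320,225,366,262),'hook'); cmp('top',T,T0,(300,185,336,236),'hook'); cmp('top',T,T0,(225,236,254,258),'tongue'); cmp('top',T,T0,(290,280,328,330),'square'); cmp('top',T,T0,(475,225,575,292),'grinder'); cmp('top',T,T0,(482,314,518,342),'tape'); cmp('top',T,T0,(80,232,124,300),'strips')
br=[box(-30,30,-20,20,26),box(-13,13,-6,6,60)]
v=[('top',prep(T)),('side',prep(S))]
for y in(92,0,-92):
    c=w([.5558,-.2219,.046],[[0,y,0]])[0]
    for k in v: q,f=refine([c[0],c[1],.046],[k],br,.004,.05); print('br',y,k[0],(q-[c[0],c[1],.046]).round(4),round(f))
```

```text
side 0 [(12, 0.02), (13, 0.04), (13, 0.0), (16, 0.06)]
side 1 [(12, 0.02), (12, 0.04), (14, 0.0), (14, 0.06)]
side 2 [(12, 0.04), (12, 0.02), (13, 0.06), (14, 0.0)]
hook side 0.978 [0 0]
hook top 0.992 [0 0]
tongue top 0.622 [12 -4]
square top 0.987 [0 0]
grinder top 0.999 [0 0]
tape top 0.998 [0 0]
strips top 0.575 [-1 -3]
br 92 top [ 0.0031 -0.0033  0.0338] -584
br 92 side [-0.0027 -0.0064  0.0536] -431
br 0 top [ 0.0027 -0.0036 -0.0067] -619
br 0 side [ 0.0004 -0.0006 -0.1398] -508
br -92 top [ 0.0034 -0.0013  0.0106] -599
br -92 side [-0.0017  0.0015 -0.3018] -557
```

Run:
```python
from fit import *
T0,S0,T,S=[cv2.imread(f'pics/{n}.png',0) for n in('top0','side0','fin_top','fin_side')]
c=[.5354,.2165,.0636]
# tongue front edge along axis at y=-24 / 24 (beside hole): tongue end at cab x=4 when home
for nm,n,im in(('start','top',T0),('now','top',T),('start','side',S0),('now','side',S)):
    for y in(-22,22):
        s=np.arange(-20,25,1.); uv=proj(n,w(c,[[a,y,32] for a in s])).astype(np.float32); v=cv2.GaussianBlur(cv2.remap(im,uv[:,:1],uv[:,1:],1).astype(np.float32),(1,3),0)[:,0]
        d=np.gradient(v); k=np.argsort(-abs(d))[:2]; print(nm,n,y,[(s[i],round(float(d[i]),1)) for i in k])
```

```text
start top -22 [(np.float64(-5.0), -1.4), (np.float64(-4.0), -1.2)]
start top 22 [(np.float64(-3.0), -9.4), (np.float64(-4.0), -8.8)]
now top -22 [(np.float64(-10.0), -4.2), (np.float64(4.0), -4.2)]
now top 22 [(np.float64(8.0), -3.5), (np.float64(7.0), -3.4)]
start side -22 [(np.float64(-10.0), -3.8), (np.float64(-4.0), 3.8)]
start side 22 [(np.float64(-8.0), -8.6), (np.float64(-9.0), -8.5)]
now side -22 [(np.float64(3.0), -11.4), (np.float64(2.0), -11.0)]
now side 22 [(np.float64(0.0), -3.9), (np.float64(1.0), -3.9)]
```

```bash
python3 -c "
from station import bot
print(bot.hand_in())"
```

```text
the job is handed in; nothing more can be done
None
```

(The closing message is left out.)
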